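# Weigh in the pipe-fitting kit

## Task

Weigh in the pipe-fitting kit: zero the empty scale with the round key in front of its pan, and gather every loose pipe fitting, hose barb and pipe offcut from the left of the bench into the grey parts tray while the tray stands on the bench. The filled tray is not to be carried through the air: lift the long edge that faces the scale up onto the raised lip of the weighing pan while its other edge stays on the bench, push the tray on over the lip until all of it lies flat inside the pan, and let go. Only then press the square hold key and after it the long print key, one key at a time and each fully down; do not press zero once the tray is on the scale, and leave the other things on the bench where they are.

Things in the scene. Friction and masses are not known exactly. Their poses are not given: they have to be found in the camera images.
- scale: slim bench scale, fixed: dished stainless weighing pan, 262 mm (its x) by 195 mm (its y), flat floor 24 mm above the bench, raised lip round all four sides; in front of the pan (its -x, towards the robot) a grey control deck 24 mm high. Origin on the bench under the pan's centre, z up, y to the robot's left, where the tray stands
- pan_left_lip (a point): middle of the top of the pan's lip on its +y side (the side facing the tray at the start), 34 mm above the bench. The lip is 6 mm thick with a rounded top, 10 mm higher than the pan floor; its inner faces lie 125 mm (x) and 92 mm (y) from the pan's centre
- key_zero (a joint): travel of the round zero key: 0 up, 0.004 m fully down; sprung, 1.8 N to start and 4.2 N fully down; counts as pressed beyond 0.003
- key_zero_top (a point): centre of the top of the round zero key (22 mm across), 32.5 mm above the bench when up; press straight down. The three keys stand in a row on the deck, 28 mm in front of the lip: from left to right round, square, long, then the display; centres 40 and 42 mm apart
- key_hold (a joint): travel of the square hold key, as for zero
- key_hold_top (a point): centre of the top of the square hold key (21 x 21 mm, the middle one), pressed like the zero key
- key_print (a joint): travel of the long print key, as for zero
- key_print_top (a point): centre of the top of the long print key (21 x 36 mm, the third from the left), pressed like the zero key
- parts_tray: shallow grey plastic parts tray, 0.15 to 0.3 kg, outside 146 mm (its x) by 216 mm (its y), 153 by 223 mm over its thin rim, 26 mm high, straight walls and floor 3 mm thick. Origin at the centre of its underside, z up; at the start its +x points to the scale. A wall can be pinched from above, one finger inside and one outside
- tray_edge_a (a point): middle of the lower edge of the tray's long wall at its +x side (the side facing the scale at the start)
- tray_edge_b (a point): middle of the lower edge of the opposite long wall, at its -x side
- tee_1: dark grey plastic pipe tee, 64 x 90 x 39 mm, 60 g, lying flat. Origin at the middle of its underside; run along y at x = -13 mm, branch along +x ending at x = 32 mm; the branch's collar (x = 10 to 32 mm) is 39 mm across y, its centre 20 mm up. May be absent
- elbow_1: dark grey plastic pipe elbow, 64 x 64 x 39 mm, 60 g, lying flat. Origin at the middle of its underside; one collar along x at y = -13 mm (x = 10 to 32 mm, 39 mm across y), the other along y at x = -13 mm (y = 10 to 32 mm), centres 20 mm up. May be absent
- union_1: dark grey plastic pipe union, 49 x 64 x 49 mm, 90 g, lying, pipe axis along y; its nut (y = -13 to 13 mm) is 50 mm across x. Origin at the middle of its underside. May be absent
- barb_1: brass-coloured hose barb, 25 x 62 x 23 mm, 40 g, lying, axis along y; its hexagon (y = 4 to 17 mm) is 24 mm across x. Origin at the middle of its underside. May be absent
- barb_2: second hose barb, the same as barb_1. May be absent
- pipe_offcut: dark grey pipe offcut, 21 x 82 x 21 mm, 50 g, lying along its y. Origin at the middle of its underside. May be absent
- stopwatch: black stopwatch 82 x 58 x 16 mm, a bystander left of the fittings
- notebook: pocket notebook 76 x 110 x 14 mm, a bystander at the left
- marker_1: felt marker 133 mm long, a bystander behind the fittings
- screwdriver_cross: yellow screwdriver 170 mm long, a bystander at the right

How it is judged:
On the way, in this order (a step that is already met when the one before it is completed fails the run):
1. the round zero key is pressed fully down while the tray is off the scale (value of joint key_zero above 0.003 m and contact force between parts_tray and scale below 0.05 N), for 0.1 s.
2. one long edge of the tray rests up on the pan's lip while the opposite edge is still on the bench, with every fitting in the tray (((height (world z) of tray_edge_a above 0.029 m and height (world z) of tray_edge_b below 0.008 m and y of tray_edge_a in the frame of scale below 0.1075 m and contact force between parts_tray and scale above 0.2 N) or (height (world z) of tray_edge_b above 0.029 m and height (world z) of tray_edge_a below 0.008 m and y of tray_edge_b in the frame of scale below 0.1075 m and contact force between parts_tray and scale above 0.2 N)) and x of tee_1 in the frame of parts_tray between -0.075 and 0.075 m and y of tee_1 in the frame of parts_tray between -0.11 and 0.11 m and z of tee_1 in the frame of parts_tray between -0.012 and 0.062 m and x of barb_1 in the frame of parts_tray between -0.075 and 0.075 m and y of barb_1 in the frame of parts_tray between -0.11 and 0.11 m and z of barb_1 in the frame of parts_tray between -0.012 and 0.062 m and x of union_1 in the frame of parts_tray between -0.075 and 0.075 m and y of union_1 in the frame of parts_tray between -0.11 and 0.11 m and z of union_1 in the frame of parts_tray between -0.012 and 0.062 m and x of pipe_offcut in the frame of parts_tray between -0.075 and 0.075 m and y of pipe_offcut in the frame of parts_tray between -0.11 and 0.11 m and z of pipe_offcut in the frame of parts_tray between -0.012 and 0.062 m and x of elbow_1 in the frame of parts_tray between -0.075 and 0.075 m and y of elbow_1 in the frame of parts_tray between -0.11 and 0.11 m and z of elbow_1 in the frame of parts_tray between -0.012 and 0.062 m and x of barb_2 in the frame of parts_tray between -0.075 and 0.075 m and y of barb_2 in the frame of parts_tray between -0.11 and 0.11 m and z of barb_2 in the frame of parts_tray between -0.012 and 0.062 m), for 0.2 s.
3. the tray lies flat inside the pan, let go, with every fitting in it (contact force between the fingers and parts_tray below 0.05 N and height (world z) of parts_tray between 0.02 and 0.029 m and angle between parts_tray's own z axis and vertical below 0.04 rad and x of parts_tray in the frame of scale between -0.03 and 0.03 m and y of parts_tray in the frame of scale between -0.03 and 0.03 m and x of tee_1 in the frame of parts_tray between -0.075 and 0.075 m and y of tee_1 in the frame of parts_tray between -0.11 and 0.11 m and z of tee_1 in the frame of parts_tray between -0.012 and 0.062 m and x of barb_1 in the frame of parts_tray between -0.075 and 0.075 m and y of barb_1 in the frame of parts_tray between -0.11 and 0.11 m and z of barb_1 in the frame of parts_tray between -0.012 and 0.062 m and x of union_1 in the frame of parts_tray between -0.075 and 0.075 m and y of union_1 in the frame of parts_tray between -0.11 and 0.11 m and z of union_1 in the frame of parts_tray between -0.012 and 0.062 m and x of pipe_offcut in the frame of parts_tray between -0.075 and 0.075 m and y of pipe_offcut in the frame of parts_tray between -0.11 and 0.11 m and z of pipe_offcut in the frame of parts_tray between -0.012 and 0.062 m and x of elbow_1 in the frame of parts_tray between -0.075 and 0.075 m and y of elbow_1 in the frame of parts_tray between -0.11 and 0.11 m and z of elbow_1 in the frame of parts_tray between -0.012 and 0.062 m and x of barb_2 in the frame of parts_tray between -0.075 and 0.075 m and y of barb_2 in the frame of parts_tray between -0.11 and 0.11 m and z of barb_2 in the frame of parts_tray between -0.012 and 0.062 m), for 0.2 s.
4. the square hold key is pressed fully down while the kit lies in the pan (value of joint key_hold above 0.003 m and value of joint key_print below 0.001 m and height (world z) of parts_tray between 0.02 and 0.029 m and angle between parts_tray's own z axis and vertical below 0.04 rad and x of parts_tray in the frame of scale between -0.03 and 0.03 m and y of parts_tray in the frame of scale between -0.03 and 0.03 m and x of tee_1 in the frame of parts_tray between -0.075 and 0.075 m and y of tee_1 in the frame of parts_tray between -0.11 and 0.11 m and z of tee_1 in the frame of parts_tray between -0.012 and 0.062 m and x of barb_1 in the frame of parts_tray between -0.075 and 0.075 m and y of barb_1 in the frame of parts_tray between -0.11 and 0.11 m and z of barb_1 in the frame of parts_tray between -0.012 and 0.062 m and x of union_1 in the frame of parts_tray between -0.075 and 0.075 m and y of union_1 in the frame of parts_tray between -0.11 and 0.11 m and z of union_1 in the frame of parts_tray between -0.012 and 0.062 m and x of pipe_offcut in the frame of parts_tray between -0.075 and 0.075 m and y of pipe_offcut in the frame of parts_tray between -0.11 and 0.11 m and z of pipe_offcut in the frame of parts_tray between -0.012 and 0.062 m and x of elbow_1 in the frame of parts_tray between -0.075 and 0.075 m and y of elbow_1 in the frame of parts_tray between -0.11 and 0.11 m and z of elbow_1 in the frame of parts_tray between -0.012 and 0.062 m and x of barb_2 in the frame of parts_tray between -0.075 and 0.075 m and y of barb_2 in the frame of parts_tray between -0.11 and 0.11 m and z of barb_2 in the frame of parts_tray between -0.012 and 0.062 m), for 0.1 s.
5. then the long print key is pressed fully down while the kit lies in the pan (value of joint key_print above 0.003 m and value of joint key_hold below 0.001 m and height (world z) of parts_tray between 0.02 and 0.029 m and angle between parts_tray's own z axis and vertical below 0.04 rad and x of parts_tray in the frame of scale between -0.03 and 0.03 m and y of parts_tray in the frame of scale between -0.03 and 0.03 m and x of tee_1 in the frame of parts_tray between -0.075 and 0.075 m and y of tee_1 in the frame of parts_tray between -0.11 and 0.11 m and z of tee_1 in the frame of parts_tray between -0.012 and 0.062 m and x of barb_1 in the frame of parts_tray between -0.075 and 0.075 m and y of barb_1 in the frame of parts_tray between -0.11 and 0.11 m and z of barb_1 in the frame of parts_tray between -0.012 and 0.062 m and x of union_1 in the frame of parts_tray between -0.075 and 0.075 m and y of union_1 in the frame of parts_tray between -0.11 and 0.11 m and z of union_1 in the frame of parts_tray between -0.012 and 0.062 m and x of pipe_offcut in the frame of parts_tray between -0.075 and 0.075 m and y of pipe_offcut in the frame of parts_tray between -0.11 and 0.11 m and z of pipe_offcut in the frame of parts_tray between -0.012 and 0.062 m and x of elbow_1 in the frame of parts_tray between -0.075 and 0.075 m and y of elbow_1 in the frame of parts_tray between -0.11 and 0.11 m and z of elbow_1 in the frame of parts_tray between -0.012 and 0.062 m and x of barb_2 in the frame of parts_tray between -0.075 and 0.075 m and y of barb_2 in the frame of parts_tray between -0.11 and 0.11 m and z of barb_2 in the frame of parts_tray between -0.012 and 0.062 m), for 0.1 s.
At the end, for the whole second after the job is handed in: the tray lies flat inside the pan's lip (underside within 5 mm of the pan floor, level within 0.04 rad, centred within 30 mm), every fitting that is present lies in the tray, all keys are up again, and everything is released and at rest (height (world z) of parts_tray between 0.02 and 0.029 m and angle between parts_tray's own z axis and vertical below 0.04 rad and x of parts_tray in the frame of scale between -0.03 and 0.03 m and y of parts_tray in the frame of scale between -0.03 and 0.03 m and x of tee_1 in the frame of parts_tray between -0.075 and 0.075 m and y of tee_1 in the frame of parts_tray between -0.11 and 0.11 m and z of tee_1 in the frame of parts_tray between -0.012 and 0.062 m and x of barb_1 in the frame of parts_tray between -0.075 and 0.075 m and y of barb_1 in the frame of parts_tray between -0.11 and 0.11 m and z of barb_1 in the frame of parts_tray between -0.012 and 0.062 m and x of union_1 in the frame of parts_tray between -0.075 and 0.075 m and y of union_1 in the frame of parts_tray between -0.11 and 0.11 m and z of union_1 in the frame of parts_tray between -0.012 and 0.062 m and x of pipe_offcut in the frame of parts_tray between -0.075 and 0.075 m and y of pipe_offcut in the frame of parts_tray between -0.11 and 0.11 m and z of pipe_offcut in the frame of parts_tray between -0.012 and 0.062 m and x of elbow_1 in the frame of parts_tray between -0.075 and 0.075 m and y of elbow_1 in the frame of parts_tray between -0.11 and 0.11 m and z of elbow_1 in the frame of parts_tray between -0.012 and 0.062 m and x of barb_2 in the frame of parts_tray between -0.075 and 0.075 m and y of barb_2 in the frame of parts_tray between -0.11 and 0.11 m and z of barb_2 in the frame of parts_tray between -0.012 and 0.062 m and linear speed of parts_tray below 0.01 m/s and value of joint each of key_zero, key_hold, key_print below 0.001 m); the robot touches nothing.
It fails at once if the tray is carried: both its long edges are more than 48 mm above the bench (height (world z) of each of tray_edge_a, tray_edge_b above 0.048 m).
It fails at once if zero is pressed while the tray rests on the scale (value of joint key_zero above 0.002 m and contact force between parts_tray and scale above 0.2 N).
It fails at once if hold or print is pressed before the tray lies flat in the pan (value of joint any of key_hold, key_print above 0.002 m and not ((height (world z) of parts_tray between 0.02 and 0.029 m and angle between parts_tray's own z axis and vertical below 0.04 rad and x of parts_tray in the frame of scale between -0.03 and 0.03 m and y of parts_tray in the frame of scale between -0.03 and 0.03 m))).
It fails at once if two keys are pressed at once (value of joint each of key_zero, key_hold above 0.002 m or value of joint each of key_hold, key_print above 0.002 m or value of joint each of key_zero, key_print above 0.002 m).
It fails at once if a bystander is shifted by more than 40 mm (distance of any of stopwatch, notebook, marker_1, screwdriver_cross from where it was at the start of the episode above 0.04 m).
Of tee_1, barb_1, union_1, pipe_offcut, elbow_1, barb_2 only 4 to 6 are there at a start; the rules pass over those that are not, and their reading is None.
At some moment in a run one of tee_1, barb_1, union_1, pipe_offcut, elbow_1, barb_2 may be knocked a few centimetres aside while the robot is not near it.
Once in a run the grip may slacken for a moment while it holds something.
It also fails if it takes over 210 s, if anything falls off the work surface, if the arm or the gripper's body presses on something with over 40 N, if the wrist force passes 120 N, or if a joint passes its speed limit or range.

## Robot

A 6-joint arm with a two-finger parallel gripper is mounted at the origin on a cart in front of the work surface, level with it; the furniture and walls round the work are solid. World frame = base frame: x ahead of the robot, y to its left, z up, the work surface at z = 0. Lengths are in m, angles in rad, forces in N, time in s.
With the tool pointing down it reaches from about 0.375 to 0.925 m from the base axis. Payload 5.7 kg.
Tool frame: the origin (TCP) lies midway between the tips of the shut fingers; the grasp point (between the pads) lies 19 mm behind it; z points along the fingers, x is the direction in which the jaws open and shut, and the axes are right-handed (so a half turn about z gives the same grasp; the last joint's range is limited). The gripper opens to 88 mm and grips with 3 to 60 N. Pads are 20 mm wide; open, the fingers measure 115 mm over their backs; the gripper's body (75 mm by 178 mm) begins 61 mm behind the grasp point.
Start: joints at [-1.43, 0.359, 1.51, -0, 1.272, -0.115], TCP at [0.152, -0.58, 0.201] pointing down, gripper open.
Joint ranges: [-2.97, 2.97], [-1.01, 2.36], [0.21, 2.38], [-0.96, 4.11], [0.2, 2.71], [-2.98, 2.98]. Speed limits (rad/s): [2.39, 2.39, 3.14, 3.14, 3.14, 3.14].

## Interface

Orientations are given as a unit quaternion [x, y, z, w].
In Python, from bench import move_ptp, servo_line, goto_joints, move_gripper, sleep, inverse_kinematics, capture, PlanningError, close_job, spot_in, silhouettes, current_clock, current_joint_pos, current_qvel, current_joint_torque, current_position, current_orientation, current_force, current_torque, current_finger_gap gives the robot as it stands. Calls block until the motion is done:
- move_ptp(position, orientation): joint-space move of the TCP to a pose.
- servo_line(position, orientation=None, rate=0.15, contact_N=None): straight line of the TCP; orientation=None keeps the orientation; rate is the mean speed in m/s. With contact_N (N) it stops when the force on the tool has changed by that much, and returns True; else False.
- goto_joints(angles): joint-space move.
- move_gripper(opening): finger opening in m; the grip force is fixed at half the most; returns when the fingers have stopped.
- sleep(seconds).
- inverse_kinematics(position, orientation): joint angles nearest the present ones, or None.
- capture(name): name is "scene" or "top" or "wrist"; returns a dict with "image" (400x640x3 uint8, blue, green, red), "range_z" (400x640 float32, m along the optical axis (not along the pixel's ray), 0 where there is no reading), "intrinsics" (3x3 intrinsics, pixels), "k1" (the pictures are not rectified: a ray, as slopes to the right and down, at radius r is drawn at 1 + k1 r^2 times it, then the intrinsics apply), "R" (3x3) and "t" (3): a world point X has camera coordinates R X + t. Camera axes: x right, y down, z forward; pixel columns grow to the right and rows downward; lengths in m; the calibration is good to about 2 mm. A picture is of the moment at which its call begins.
A pose or a line that the arm cannot do raises PlanningError and nothing moves.
- close_job(): hands the job in, once; it reports no verdict.
Trained networks look in the newest picture that a camera, given by its name, has taken for a name from the list of things; names that differ only in an ending like _2 or _b are one class to them, and where a whole thing is asked for, a point or a joint stands for the part that bears it (a point fixed in the world has none). Each returns a list of dicts, best first, with "conf" (0 to 1); they miss things now and then, are a little off and sometimes report something else, mostly with a low value. They report only what shows in the picture. A call takes as long as a camera call.
- spot_in(camera, query): "xy" ([column, row] in pixels, amid what is visible of it).
- silhouettes(camera, query): "region" (400x640 bool, what is visible of it) and "xy" ([column, row] in pixels, amid what is visible of it).
Readings, each from a call of its own:
- current_clock(): time.
- current_joint_pos(): joint angles.
- current_qvel(): joint speeds.
- current_joint_torque(): joint torques, N m.
- current_position(): TCP position.
- current_orientation(): TCP orientation.
- current_force(): force on the tool from outside, world axes, zero at the start.
- current_torque(): the same for the moment, N m.
- current_finger_gap(): finger opening in m.
Only numpy, scipy, OpenCV 4.12 (cv2) and the standard library are available. Lean on these libraries where they do the work, as an engineer would, in place of code of your own. Each camera call takes 0.05 s, during which the arm holds its last target.

## Working session

There is one attempt and no reset: what is moved stays moved. The work goes in short steps, each a Python script; the robot and the scene stay as the last script left them, time stands still between calls to the robot, and variables do not carry over. Pictures are saved under pics/ and viewed, and the job is handed in when it is done.

```bash
ls -la; mkdir -p pics; python3 - <<'E'
from bench import *
import cv2
print(current_clock(), current_position(), current_orientation(), current_force())
for n in ["scene","top","wrist"]:
    c=capture(n); cv2.imwrite(f"pics/{n}0.png",c["image"]); print(n,c["intrinsics"].tolist() if hasattr(c["intrinsics"],'tolist') else c["intrinsics"],c["k1"],c["R"],c["t"], c["range_z"].min(),c["range_z"].max())
E
```

```text
total 12
drwxr-xr-x  3 agent agent 4096 Dec  7 16:09 .
drwxr-xr-x 23 root  root  4096 Dec  7 16:09 ..
drwxr-xr-x  2 agent agent 4096 Dec  7 16:09 pics
0.0 [ 0.15170095 -0.5797617   0.20012628] [ 7.91519216e-01 -6.11143623e-01 -6.43067353e-04 -6.23018499e-04] [ 0.27280966 -0.28033015 -0.25765401]
scene [[508.3611851594507, 0.0, 312.4676522533823], [0.0, 508.3611851594507, 194.53256749856706], [0.0, 0.0, 1.0]] 0.019803252491134116 [[ 0.6952775  -0.718699   -0.00780709]
 [-0.28167675 -0.26247184 -0.9229121 ]
 [ 0.66124686  0.64387909 -0.38493156]] [-0.46054161  0.21327824  1.48008627] 0.0 3.999929
top [[363.1141888889788, 0.0, 310.15979007531257], [0.0, 363.1141888889788, 196.71426306249657], [0.0, 0.0, 1.0]] -0.009615770300109685 [[-5.27300325e-02 -9.98608721e-01 -4.08388205e-04]
 [-9.75934053e-01  5.16193758e-02 -2.11868272e-01]
 [ 2.11594585e-01 -1.07732609e-02 -9.77298147e-01]] [-0.04578992  0.59660926  1.1850579 ] 0.0 2.3820424
wrist [[305.2498735132147, 0.0, 315.6416140319176], [0.0, 305.2498735132147, 200.7311876600187], [0.0, 0.0, 1.0]] 0.016751120798119756 [[ 0.25221947 -0.96766912 -0.00134846]
 [-0.92389545 -0.24122394  0.29703235]
 [-0.28775431 -0.07367151 -0.95486646]] [-0.59916018 -0.03585952  0.39113277] 0.0 1.463906
```

View pics/top0.png

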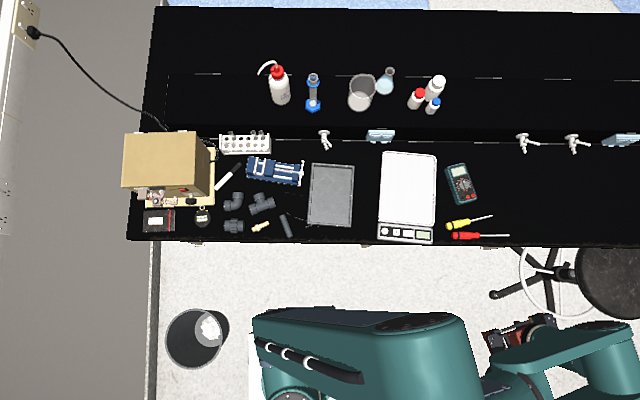

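View pics/scene0.png

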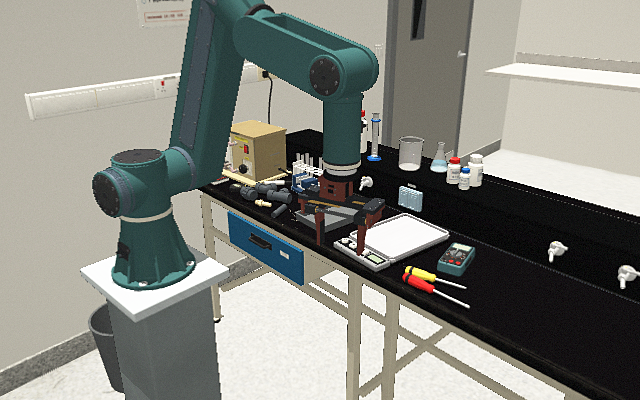

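The top view shows the scale at (407,195) and the tray at (331,195). The fittings are an elbow (232,201), tee (262,203), union (233,226), barb (260,227) and offcut (285,225). The marker is at (228,177), the stopwatch at (203,218) and the notebook at (160,220).

```bash
cat > h.py <<'E'
from bench import *
import numpy as np, cv2
from scipy.spatial.transform import Rotation as Ro
def dist(c): return np.array([c["k1"],0,0,0,0],float)
def cloud(c):
    """world xyz per pixel HxWx3 (nan where none)"""
    h,w=c["range_z"].shape
    uv=np.stack(np.meshgrid(np.arange(w),np.arange(h)),-1).reshape(-1,1,2).astype(np.float64)
    K=np.array(c["intrinsics"],float)
    n=cv2.undistortPointsIter(uv,K,dist(c),None,None,(3,30,1e-9)).reshape(h,w,2)
    z=c["range_z"].astype(float); z=np.where(z>0,z,np.nan)
    P=np.stack([n[...,0]*z,n[...,1]*z,z],-1)
    return (P-np.array(c["t"]))@np.array(c["R"])
def ray(c,uv):
    n=cv2.undistortPointsIter(np.array(uv,float).reshape(-1,1,2),np.array(c["intrinsics"],float),dist(c),None,None,(3,30,1e-9)).reshape(-1,2)
    d=np.c_[n,np.ones(len(n))]@np.array(c["R"]); o=-np.array(c["R"]).T@np.array(c["t"])
    return o,d
def at_z(c,uv,z):
    o,d=ray(c,uv); s=(z-o[2])/d[:,2]; return o+d*s[:,None]
def proj(c,X):
    p,_=cv2.projectPoints(np.array(X,float).reshape(-1,1,3),cv2.Rodrigues(np.array(c["R"],float))[0],np.array(c["t"],float),np.array(c["intrinsics"],float),dist(c)); return p.reshape(-1,2)
def Q(yaw,tilt=None):
    """tool down, jaw (tool x) along world angle yaw"""
    x=np.array([np.cos(yaw),np.sin(yaw),0]); z=np.array([0,0,-1.]); y=np.cross(z,x)
    return Ro.from_matrix(np.c_[x,y,z]).as_quat()
def save(c,name,crop=None,s=1):
    im=c["image"]
    if crop: im=im[crop[1]:crop[3],crop[0]:crop[2]]
    if s!=1: im=cv2.resize(im,None,fx=s,fy=s,interpolation=cv2.INTER_CUBIC)
    cv2.imwrite("pics/"+name,im)
E
python3 - <<'E'
from h import *
c=capture("top"); P=cloud(c)
save(c,"top1.png",(130,130,530,260),2)
for n in ["scale","parts_tray","tee_1","elbow_1","union_1","barb_1","pipe_offcut","stopwatch","notebook","marker_1","screwdriver_cross","key_zero"]:
    try:
        for r in silhouettes("top",n)[:4]:
            m=r["region"]; p=P[m]; p=p[~np.isnan(p[:,0])]
            rc=cv2.minAreaRect((p[:,:2]*1000).astype(np.float32)) if len(p)>3 else None
            print(n,round(r["conf"],2),np.round(r["xy"],0),m.sum(),np.round(np.nanmedian(p,0),3),"zmax",np.round(np.nanpercentile(p[:,2],97),3),[np.round(v,0) for v in rc] if rc else None)
    except Exception as e: print(n,e)
E
```

```text
scale 0.62 [403. 195.] 4822 [ 0.582 -0.422  0.024] zmax 0.034 [array([ 587., -423.]), array([196., 324.]), np.float64(82.0)]
scale 0.56 [396. 233.] 37 [ 0.461 -0.368  0.032] zmax 0.036 [array([ 462., -368.]), array([19., 18.]), np.float64(86.0)]
parts_tray 0.62 [330. 195.] 2685 [ 0.611 -0.154  0.003] zmax 0.03 [array([ 613., -156.]), array([159., 233.]), np.float64(82.0)]
parts_tray 0.42 [396. 230.] 38 [ 0.462 -0.367  0.032] zmax 0.036 [array([ 462., -368.]), array([19., 18.]), np.float64(86.0)]
tee_1 0.91 [264. 201.] 374 [0.584 0.096 0.034] zmax 0.04 [array([598., 101.]), array([76., 94.]), np.float64(17.0)]
elbow_1 0.63 [232. 203.] 266 [0.595 0.191 0.033] zmax 0.04 [array([598., 196.]), array([54., 87.]), np.float64(29.0)]
elbow_1 0.58 [331. 195.] 2671 [ 0.611 -0.154  0.003] zmax 0.03 [array([ 614., -155.]), array([160., 236.]), np.float64(82.0)]
elbow_1 0.37 [406. 198.] 4934 [ 0.582 -0.423  0.024] zmax 0.034 [array([ 586., -429.]), array([210., 324.]), np.float64(81.0)]
union_1 0.83 [233. 226.] 245 [0.512 0.189 0.04 ] zmax 0.049 [array([513., 198.]), array([76., 45.]), np.float64(
[... 180 characters left out ...]
017] zmax 0.023 [array([507.,  14.]), array([89., 28.]), np.float64(19.0)]
stopwatch 0.62 [204. 218.] 260 [0.546 0.305 0.014] zmax 0.019 [array([548., 306.]), array([57., 66.]), np.float64(82.0)]
notebook 0.77 [159. 220.] 717 [0.547 0.463 0.013] zmax 0.018 [array([548., 467.]), array([118.,  81.]), np.float64(88.0)]
marker_1 0.44 [227. 177.] 160 [0.704 0.211 0.015] zmax 0.021 [array([701., 216.]), array([ 21., 127.]), np.float64(43.0)]
screwdriver_cross 0.45 [457. 221.] 157 [ 0.481 -0.583  0.024] zmax 0.029 [array([ 482., -589.]), array([26., 86.]), np.float64(9.0)]
key_zero 0.44 [407. 197.] 4970 [ 0.582 -0.423  0.024] zmax 0.034 [array([ 594., -428.]), array([205., 339.]), np.float64(81.0)]
```

View pics/top1.png

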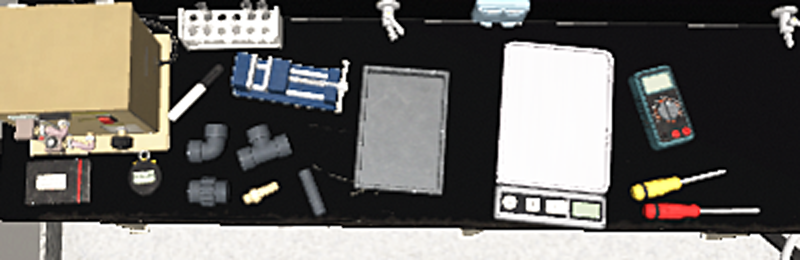

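View pics/wrist0.png

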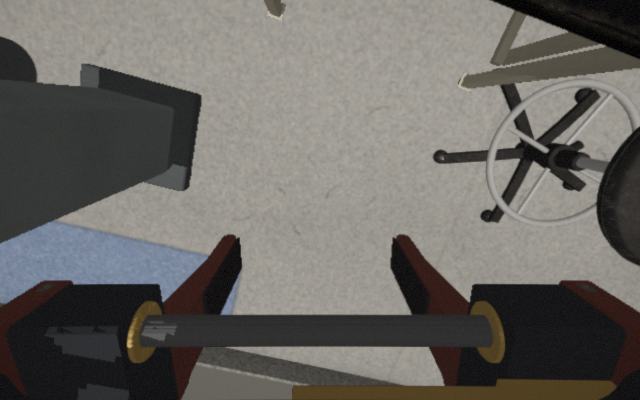

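```bash
python3 - <<'E'
from h import *
c=capture("wrist"); C=-np.array(c["R"]).T@c["t"]; print("cam",C-current_position(), )
q=Q(-np.pi/2)
move_ptp([0.50,-0.42,0.28],q); print(current_clock(),current_position())
c=capture("wrist"); save(c,"w1.png"); np.savez("w1.npz",P=cloud(c),**c)
for n in ["scale","key_zero","key_hold_top","key_print_top","parts_tray"]:
    for f in ("spot_in",):
        for r in spot_in("wrist",n)[:3]: print(n,r["conf"],np.round(r["xy"]))
E
```

```text
cam [0.07878149 0.02050259 0.18309348]
2.3083 [ 0.4991347  -0.42057617  0.27966493]
scale 0.61 [316.  97.]
scale 0.3 [432. 175.]
key_zero 0.59 [252. 189.]
key_hold_top 0.68 [276. 190.]
key_hold_top 0.5 [115.  77.]
key_print_top 0.76 [308. 195.]
parts_tray 0.68 [113.  82.]
```

View pics/w1.png

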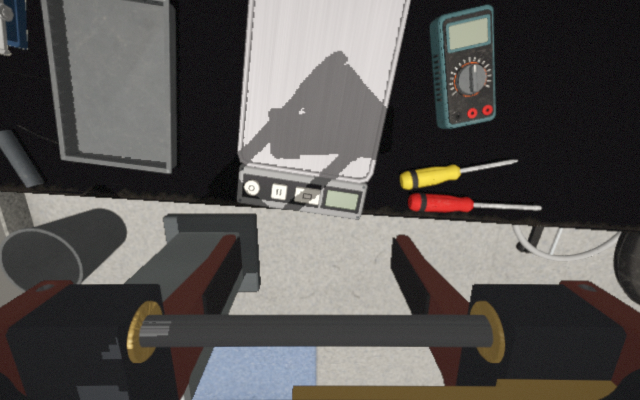

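The wrist view shows the keys: round zero at (251,188), square hold at (278,191), long print at (307,195). The display is at (342,199) and the tray at the upper left.

```bash
python3 - <<'E'
from h import *
d=np.load("w1.npz"); P=d["P"]; c={k:d[k] for k in d.files}
c["k1"]=float(c["k1"])
im=c["image"]
cv2.imwrite("pics/w1z.png",cv2.resize(im[150:225,225:375],None,fx=5,fy=5,interpolation=cv2.INTER_NEAREST))
for n,(u,v) in dict(zero=(251,188),hold=(278,191),pr=(307,195)).items():
    print(n,np.round(P[v-1:v+2,u-1:u+2].mean((0,1)),4),np.round(at_z(c,[(u,v)],0.0325),4))
# top-cam lip fit
t=capture("top"); T=cloud(t)
o=lambda PP,m: PP[m]
m=(T[...,2]>0.016)&(T[...,2]<0.05)&(T[...,1]>-0.56)&(T[...,1]<-0.29)&(T[...,0]>0.42)&(T[...,0]<0.77)
p=T[m]; hull=cv2.minAreaRect((p[:,:2]*1000).astype(np.float32)); print("scale rect",hull)
m=(T[...,2]>0.018)&(T[...,2]<0.04)&(T[...,1]>-0.285)&(T[...,1]<-0.05)&(T[...,0]>0.46)&(T[...,0]<0.77)
p=T[m]; hull=cv2.minAreaRect((p[:,:2]*1000).astype(np.float32)); print("tray rect",hull,cv2.boxPoints(hull))
E
```

```text
zero [ 0.4661 -0.3267  0.0326] [[ 0.466  -0.3267  0.0325]]
hold [ 0.4614 -0.3658  0.0323] [[ 0.4615 -0.3658  0.0325]]
pr [ 0.4552 -0.4081  0.0321] [[ 0.4553 -0.4081  0.0325]]
scale rect ((583.5736083984375, -448.6142883300781), (249.98155212402344, 324.4631652832031), 81.7284164428711)
tray rect ((609.091064453125, -152.31832885742188), (153.4444122314453, 224.42857360839844), 82.37500762939453) [[ 487.68884 -213.47256]
 [ 710.13293 -243.25171]
 [ 730.4933   -91.16409]
 [ 508.0492   -61.38495]]
```

View pics/w1z.png

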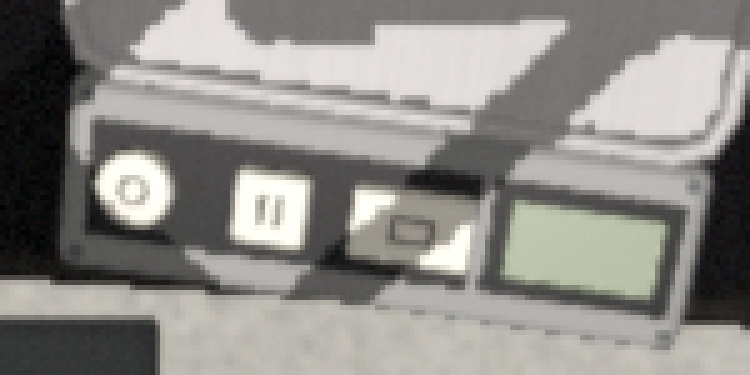

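```bash
cat >> h.py <<'E'
SY=-np.arctan2(0.0107,0.0814)   # scale yaw estimate
def press(p,yaw=SY):
    q=Q(yaw)
    move_gripper(0.0)
    move_ptp([p[0],p[1],0.09],q)
    servo_line([p[0],p[1],0.042],q,rate=0.1); f0=np.array(current_force())
    s=servo_line([p[0],p[1],0.0265],q,rate=0.01,contact_N=7)
    sleep(0.25); print("press stop",s,np.round(current_position(),4),np.round(np.array(current_force())-f0,2))
    servo_line([p[0],p[1],0.09],q,rate=0.1)
E
python3 - <<'E'
from h import *
print(np.degrees(SY))
import traceback
try: press([0.4660,-0.3265]); 
except Exception: traceback.print_exc()
print(current_clock(), current_position())
E
```

```text
-7.488574355120017
press stop False [ 0.466  -0.3265  0.0265] [-0.97  0.17 -0.63]
8.6083 [ 0.46566469 -0.32623224  0.08965625]
```

```bash
python3 - <<'E'
from h import *
print(current_finger_gap(), current_force())
q=Q(SY)
servo_line([0.466,-0.3265,0.045],q,rate=0.1)
for n in ("wrist","scene","top"):
    c=capture(n); save(c,n+"_p.png")
c=capture("scene"); u,v=proj(c,[[0.466,-0.3265,0.0325]])[0].astype(int); print(u,v)
save(c,"scene_pz.png",(u-60,v-45,u+60,v+45),6)
for z in np.arange(0.045,0.022,-0.002):
    servo_line([0.466,-0.3265,z],q,rate=0.02); print(round(z,4),np.round(current_position(),4),np.round(current_force(),2))
c=capture("scene");save(c,"scene_pz2.png",(u-60,v-45,u+60,v+45),6)
print(current_clock())
E
```

```text
0.000767457268388249 [-0.23180294  0.07216654 -0.34155155]
344 239
0.045 [ 0.4661 -0.3266  0.0453] [-0.33  0.7   0.36]
0.043 [ 0.4658 -0.3264  0.0428] [0.28 0.12 0.18]
0.041 [ 0.4659 -0.3264  0.0408] [ 0.47 -0.08 -0.4 ]
0.039 [ 0.4659 -0.3264  0.0388] [-0.34  0.47 -0.  ]
0.037 [ 0.4659 -0.3264  0.0368] [ 0.49 -0.3   0.03]
0.035 [ 0.4659 -0.3264  0.0348] [ 0.41 -1.2  -0.17]
0.033 [ 0.4659 -0.3264  0.0328] [0.26 0.43 0.72]
0.031 [ 0.4659 -0.3264  0.0309] [ 0.22 -1.22  0.5 ]
0.029 [ 0.4659 -0.3264  0.0288] [-0.14  0.2  -0.24]
0.027 [ 0.4659 -0.3264  0.0269] [0.4  0.68 0.21]
0.025 [ 0.4659 -0.3264  0.0249] [-0.15 -0.21 -0.24]
0.023 [ 0.4659 -0.3264  0.0229] [ 0.61  0.63 -0.57]
12.4583
```

View pics/scene_pz2.png

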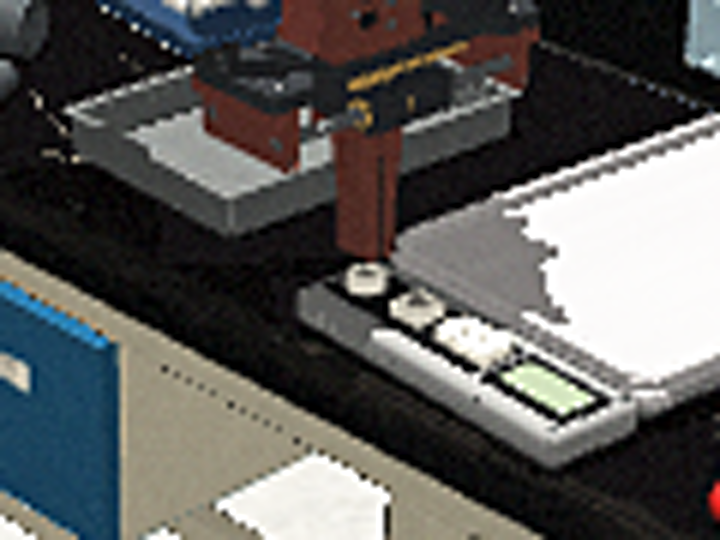

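View pics/wrist_p.png

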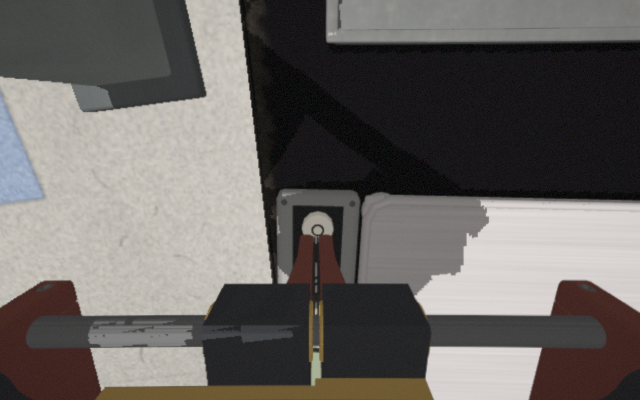

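```bash
python3 - <<'E'
from h import *
print(current_position(),current_orientation())
c=capture("scene"); P=cloud(c); u,v=proj(c,[current_position()])[0]; print(u,v)
u=int(u);v=int(v)
m=(np.abs(P[...,0]-0.466)<0.04)&(np.abs(P[...,1]+0.3265)<0.04)&(P[...,2]>0.0)&(P[...,2]<0.2)
ys,xs=np.where(m)
im=c["image"]
for (yy,xx) in sorted(zip(ys,xs))[::3]:
    if abs(xx-u)<4: print(xx,yy,np.round(P[yy,xx],3),im[yy,xx])
E
```

```text
[ 0.46593568 -0.32648038  0.02292468] [ 9.97864362e-01 -6.53200629e-02 -6.26267756e-05 -3.74054355e-05]
344.1941476256771 242.00963468911837
345 193 [ 0.448 -0.341  0.196] [25 29 36]
341 194 [ 0.431 -0.341  0.198] [40 49 86]
344 194 [ 0.447 -0.339  0.193] [38 39 63]
347 194 [ 0.456 -0.343  0.191] [30 34 72]
342 195 [ 0.434 -0.342  0.194] [44 50 76]
345 195 [ 0.447 -0.343  0.191] [44 54 95]
342 196 [ 0.429 -0.346  0.194] [52 60 71]
345 196 [ 0.451 -0.339  0.185] [18 13  8]
342 197 [ 0.437 -0.339  0.186] [38 47 85]
345 197 [ 0.452 -0.338  0.182] [21 17  9]
341 198 [ 0.431 -0.341  0.185] [42 47 83]
344 198 [ 0.448 -0.338  0.18 ] [22 19 20]
347 198 [ 0.453 -0.345  0.18 ] [38 44 86]
342 199 [ 0.433 -0.343  0.182] [31 38 79]
345 199 [ 0.449 -0.341  0.177] [42 45 82]
341 200 [ 0.429 -0.343  0.18 ] [34 42 77]
344 200 [ 0.441 -0.344  0.177] [39 46 87]
347 200 [ 0.455 -0.344  0.173] [37 42 82]
343 201 [ 0.439 -0.342  0.174] [35 40 80]
346 201 [ 0.449 -0.345  0.172] [39 48 85]
342 202 [ 0.435 -0.342  0.172] [35 45 84]
345 202 [ 0.443 -0.346  0.17 ] [36 45 88]
341 203 [ 0.426 -0.345  0.173] [37 
[... 4265 characters left out ...]
46 -0.351  0.022] [92 91 92]
341 248 [ 0.434 -0.341  0.02 ] [90 93 95]
344 248 [ 0.435 -0.353  0.024] [93 95 96]
347 248 [ 0.444 -0.357  0.022] [80 81 83]
342 249 [ 0.44  -0.34   0.014] [88 93 92]
345 249 [ 0.435 -0.357  0.022] [88 89 87]
342 250 [ 0.435 -0.345  0.015] [97 99 95]
345 250 [ 0.431 -0.36   0.021] [95 95 98]
343 251 [ 0.439 -0.345  0.01 ] [93 98 97]
346 251 [ 0.432 -0.363  0.019] [118 118 120]
341 252 [ 0.443 -0.334  0.   ] [7 2 5]
344 252 [ 0.44  -0.349  0.007] [102 102 105]
344 253 [ 0.442 -0.347  0.002] [41 44 45]
344 254 [ 0.433 -0.354  0.005] [4 0 5]
343 255 [ 0.432 -0.352  0.001] [16 19 19]
347 255 [ 0.438 -0.362  0.003] [21 19 21]
345 256 [ 0.432 -0.359  0.001] [31 36 40]
```

The scene depth puts the real fingertips near z≈0.044 when the TCP reads 0.023, so the tips end about 20 mm short of the nominal TCP. I'll go further down, guarded by contact force.

```bash
python3 - <<'E'
from h import *
q=Q(SY)
f0=np.mean([current_force() for _ in range(5)],0)
for z in np.arange(0.021,-0.004,-0.001):
    servo_line([0.466,-0.3265,z],q,rate=0.02); f=np.mean([current_force() for _ in range(5)],0)-f0
    print(round(z,4),np.round(current_position()[2],4),np.round(f,2))
    if f[2]>3.5: break
c=capture("scene");save(c,"scene_pz3.png",(344-60,239-45,344+60,239+45),6)
print(current_clock())
E
```

```text
0.021 0.0208 [-0.61 -0.73  0.04]
0.02 0.0199 [-0.23 -0.71  1.51]
0.019 0.0189 [-0.65 -0.96  0.65]
0.018 0.0179 [ 0.07 -0.88  0.57]
0.017 0.0169 [-0.71 -0.75  0.58]
0.016 0.0159 [-0.36 -0.87  0.68]
0.015 0.0149 [-1.27 -0.38  1.03]
0.014 0.0139 [-0.15 -0.83  0.6 ]
0.013 0.0129 [-0.52 -0.27  0.52]
0.012 0.0119 [-0.45 -0.85  0.15]
0.011 0.0111 [0.24 0.29 1.99]
0.01 0.0101 [-0.47 -0.38  2.58]
0.009 0.0091 [-0.76 -1.16  3.12]
0.008 0.0081 [-0.04 -0.32  4.88]
16.0583
```

View pics/scene_pz3.png

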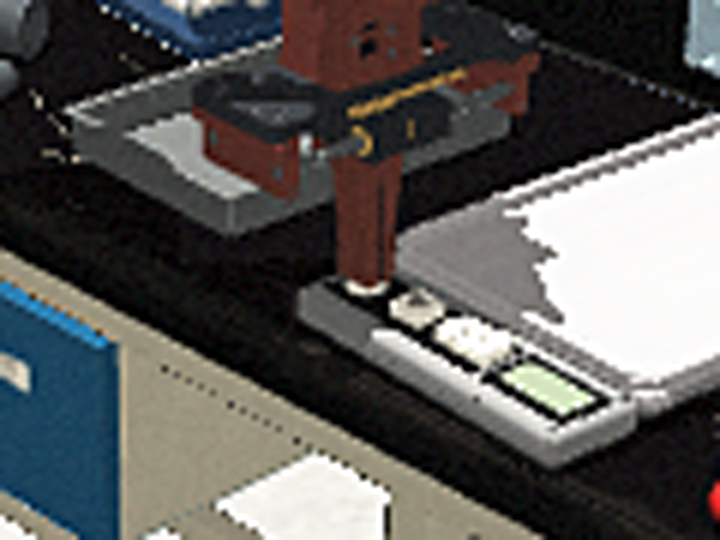

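```bash
python3 - <<'E'
from h import *
q=Q(SY)
for z in (0.0075,0.0068,0.0062):
    servo_line([0.466,-0.3265,z],q,rate=0.02); f=np.mean([current_force() for _ in range(5)],0)
    print(z,current_position()[2],f)
    if f[2]>12: break
sleep(0.3)
c=capture("scene"); P=cloud(c)
servo_line([0.466,-0.3265,0.1],q,rate=0.15)
move_gripper(0.088)
# overview of fittings
move_ptp([0.50,0.12,0.25],Q(-np.pi/2))
c=capture("wrist"); save(c,"w2.png"); P=cloud(c); np.savez("w2.npz",P=P,**c)
for n in ["tee_1","elbow_1","union_1","barb_1","pipe_offcut"]:
    for r in silhouettes("wrist",n)[:3]:
        p=P[r["region"]]; p=p[~np.isnan(p[:,0])]
        if len(p)<5: continue
        rc=cv2.minAreaRect((p[p[:,2]>0.008][:,:2]*1000).astype(np.float32))
        print(n,round(r["conf"],2),np.round(r["xy"]),len(p),np.round(np.median(p,0),3),round(np.percentile(p[:,2],97),3),[np.round(v,1) for v in rc])
print(current_clock())
E
```

```text
0.0075 0.007544927664581397 [-0.01916525  0.26012366  3.67849223]
0.0068 0.007124593934172425 [0.07759935 0.4419584  6.38987349]
0.0062 0.00700912997262907 [-1.10222664  2.04104585 11.18235835]
tee_1 0.66 [329. 102.] 2754 [0.586 0.101 0.035] 0.039 [array([591.4, 100. ]), array([63.6, 89.6]), np.float64(16.3)]
elbow_1 0.75 [258.  95.] 2095 [0.597 0.191 0.034] 0.039 [array([599.1, 195.7]), array([65.9, 62.3]), np.float64(89.0)]
union_1 0.91 [258. 159.] 1667 [0.517 0.193 0.042] 0.048 [array([513.5, 195. ]), array([64. , 48.1]), np.float64(85.6)]
barb_1 0.86 [324. 165.] 546 [0.51  0.11  0.016] 0.022 [array([510.2, 107. ]), array([24.5, 60.2]), np.float64(31.6)]
pipe_offcut 0.9 [390. 165.] 895 [0.506 0.017 0.019] 0.021 [array([503.9,  15.7]), array([82.4, 20.6]), np.float64(18.8)]
21.5667
```

View pics/w2.png

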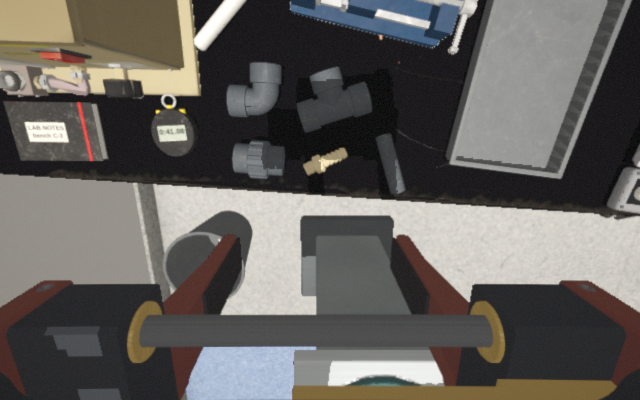

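The wrist view shows the elbow (255,92), tee (333,98), union (258,160), barb (325,160) and offcut (391,165). There are five fittings in total and no second barb. Depth footprints match the nominal sizes. I'll zoom in on the barb to see which end has the hexagon.

```bash
python3 - <<'E'
from h import *
d=np.load("w2.npz"); im=d["image"]
cv2.imwrite("pics/w2z.png",cv2.resize(im[50:200,220:420],None,fx=4,fy=4,interpolation=cv2.INTER_CUBIC))
E
```

```text
(no output)
```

View pics/w2z.png

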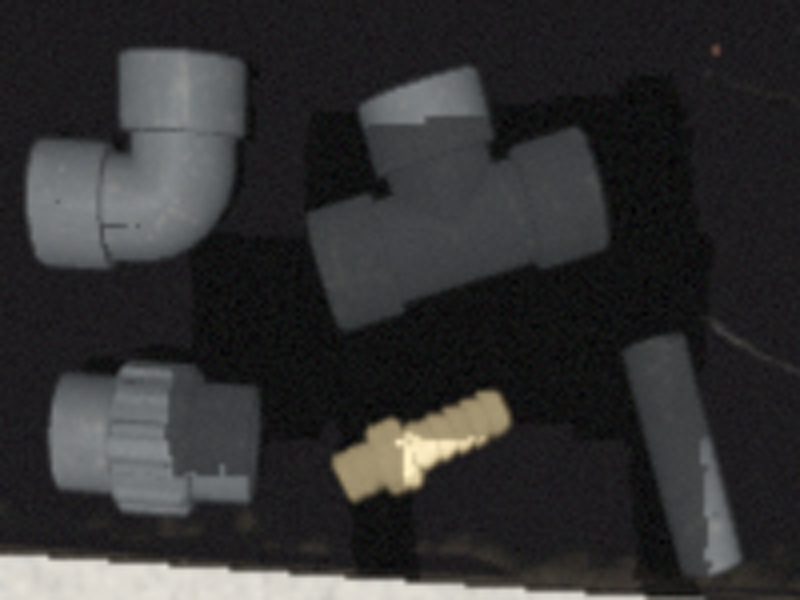

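Zoomed in, the barb's hexagon is at its lower-left end, around (319,164) in the full frame. The tee branch points away from the robot and slightly left. The elbow's collars point +x and +y.

```bash
cat >> h.py <<'E'
DZ=0.021   # real fingertip height above nominal TCP
TC=np.array([0.6091,-0.1523]); TA=np.radians(-7.6)   # tray centre, direction of long axis (a)
ea=np.array([np.cos(TA),np.sin(TA)]); eb=np.array([-np.sin(TA),np.cos(TA)])
def tray(a,b): return TC+a*ea+b*eb
def wrapyaw(y):   # jaw yaw mod pi, near -pi/2..  keep in (-pi*0.75, pi*0.25]
    while y>np.pi*0.25: y-=np.pi
    while y<=-np.pi*0.75: y+=np.pi
    return y
def pick(xy,yaw,width,tipz,extra=0.016):
    q=Q(wrapyaw(yaw)); x,y=xy
    move_gripper(min(0.088,width+extra))
    move_ptp([x,y,0.10],q)
    s=servo_line([x,y,tipz-DZ],q,rate=0.12,contact_N=6)
    print("down contact",s,np.round(current_position(),4))
    if s:
        servo_line([x,y,0.10],q); return False
    move_gripper(max(0,width-0.012)); g=current_finger_gap(); print("gap",round(g,4))
    servo_line([x,y,0.11],q,rate=0.15)
    g2=current_finger_gap(); print("gap lifted",round(g2,4), current_clock())
    return g2>width-0.009
def place(xy,yaw,width,tipz,open_extra=0.016):
    q=Q(wrapyaw(yaw)); x,y=xy
    move_ptp([x,y,0.11],q); print("gap over tray",round(current_finger_gap(),4))
    s=servo_line([x,y,tipz-DZ],q,rate=0.12,contact_N=6)
    print("place contact",s,np.round(current_position(),4))
    move_gripper(min(0.088,width+open_extra))
    servo_line([x,y,0.11],q,rate=0.2); print(current_clock())
E
python3 - <<'E'
from h import *
# union
ok=pick([0.5135,0.195],np.radians(-4.4),0.049,0.006)
print(ok); c=capture("wrist"); save(c,"w3.png")
E
```

```text
down contact False [ 0.5141  0.1951 -0.0144]
gap 0.0491
gap lifted 0.0486 25.8583
True
```

View pics/w3.png

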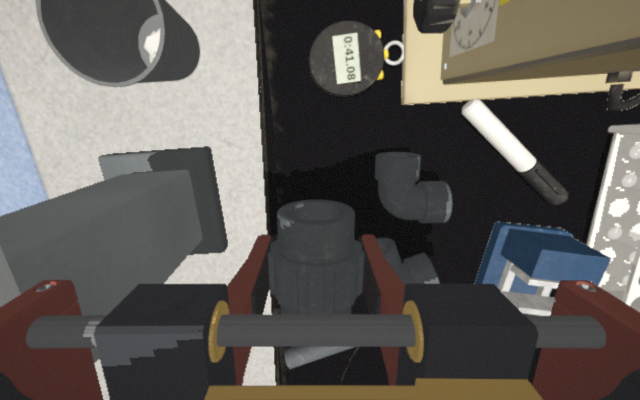

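The union is held across its nut at (316,260). Now place it.

```bash
python3 - <<'E'
from h import *
place(tray(0,0.032),TA,0.049,0.011,0.02)
c=capture("top"); P=cloud(c); save(c,"t2.png",(190,140,370,260),4)
for n in ["pipe_offcut","barb_1","tee_1","elbow_1","union_1"]:
    for r in silhouettes("top",n)[:2]:
        p=P[r["region"]]; p=p[~np.isnan(p[:,0])]; p=p[p[:,2]>0.008]
        if len(p)>8: print(n,round(r["conf"],2),np.round(r["xy"]),[np.round(v,0) for v in cv2.minAreaRect((p[:,:2]*1000).astype(np.float32))])
E
```

```text
gap over tray 0.0489
place contact False [ 0.6141 -0.1208 -0.0093]
29.5917
pipe_offcut 0.69 [204. 218.] [array([548., 308.]), array([59., 59.]), np.float64(61.0)]
barb_1 0.52 [257. 226.] [array([474.,  52.]), array([155.,  45.]), np.float64(55.0)]
barb_1 0.37 [348. 195.] [array([ 564., -147.]), array([153., 290.]), np.float64(82.0)]
tee_1 0.84 [262. 206.] [array([593.,  96.]), array([62., 88.]), np.float64(17.0)]
tee_1 0.52 [409. 233.] [array([ 454., -409.]), array([28., 15.]), np.float64(87.0)]
union_1 0.32 [227. 176.] [array([699., 216.]), array([ 15., 125.]), np.float64(44.0)]
union_1 0.26 [232. 200.] [array([600., 193.]), array([64., 64.]), np.float64(87.0)]
```

View pics/t2.png

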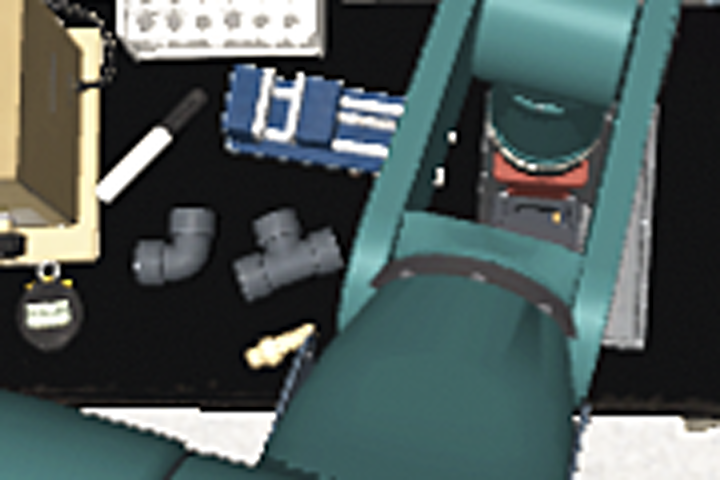

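```bash
cat >> h.py <<'E'
def look(names,pos=(0.50,0.12,0.25),save_as=None):
    move_ptp(list(pos),Q(-np.pi/2)); c=capture("wrist"); P=cloud(c); out={}
    if save_as: save(c,save_as)
    for n in names:
        for r in silhouettes("wrist",n)[:2]:
            p=P[r["region"]]; p=p[~np.isnan(p[:,0])]; p=p[p[:,2]>0.008]
            if len(p)<20: continue
            rc=cv2.minAreaRect((p[:,:2]*1000).astype(np.float32))
            print(n,round(r["conf"],2),np.round(r["xy"]),np.round(np.percentile(p[:,2],97),3),[np.round(v,1) for v in rc])
            out.setdefault(n,rc)
    return out
def longdir(rc):
    (cx,cy),(w,h),a=rc
    return np.array([cx,cy])/1000, np.radians(a if w>h else a+90), max(w,h),min(w,h)
E
python3 - <<'E'
from h import *
o=look(["pipe_offcut","barb_1","tee_1","elbow_1"],save_as="w4.png")
c,d,L,W=longdir(o["pipe_offcut"])
if 75<L<90 and 17<W<25:
    ok=pick(c,d+np.pi/2,0.021,0.003)
    print(ok)
    if ok: place(tray(0.060,-0.038),TA+np.pi/2,0.021,0.008,0.012)
E
```

```text
pipe_offcut 0.68 [390. 168.] 0.021 [array([504.2,  15.6]), array([81.6, 20.5]), np.float64(18.7)]
barb_1 0.59 [322. 160.] 0.022 [array([509.1, 106.2]), array([23.4, 60.1]), np.float64(24.7)]
tee_1 0.91 [332. 102.] 0.039 [array([591., 100.]), array([63.5, 89. ]), np.float64(16.9)]
elbow_1 0.72 [259.  93.] 0.039 [array([599. , 195.8]), array([64.9, 63. ]), np.float64(88.0)]
elbow_1 0.54 [637. 194.] 0.032 [array([ 464.5, -317.4]), array([15.6,  6. ]), np.float64(8.9)]
down contact False [ 0.5049  0.0157 -0.0174]
gap 0.0209
gap lifted 0.0208 35.7333
True
gap over tray 0.0208
place contact False [ 0.6644 -0.1982 -0.0121]
39.15
```

```bash
python3 - <<'E'
from h import *
move_ptp([0.50,0.12,0.25],Q(-np.pi/2)); c=capture("wrist"); P=cloud(c); save(c,"w5.png")
r=silhouettes("wrist","barb_1")[0]; p=P[r["region"]]; p=p[~np.isnan(p[:,0])]; p=p[p[:,2]>0.008][:,:2]
m=p.mean(0); u,s,vt=np.linalg.svd(p-m); d=vt[0]; d=d if d[1]>0 else -d   # towards hex end
t=(p-m)@d; n=(p-m)@vt[1]
print(r["conf"],len(p),m,np.degrees(np.arctan2(d[1],d[0])),t.min(),t.max())
ctr=m+d*(t.min()+t.max())/2
for k in np.arange(-0.03,0.031,0.006):
    q=(t-(t.min()+t.max())/2>k-0.003)&(t-(t.min()+t.max())/2<k+0.003); print(round(k,3),np.round([n[q].min(),n[q].max()],4) if q.any() else None)
hexc=ctr+d*0.0105; print(hexc)
ok=pick(hexc,np.arctan2(d[1],d[0])+np.pi/2,0.024,0.002); print(ok)
c=capture("wrist"); save(c,"w6.png")
E
```

```text
0.68 2500 [ 0.61292757 -0.11439189] 78.43795657361906 -0.039546642859820666 0.0347129876279937
-0.03 [-0.0153  0.0221]
-0.024 [-0.0159  0.0221]
-0.018 [-0.0213  0.0175]
-0.012 [-0.0215  0.0261]
-0.006 [-0.0221  0.0254]
-0.0 [-0.0224  0.0247]
0.006 [-0.0227  0.0249]
0.012 [-0.0184  0.024 ]
0.018 [-0.0188  0.0178]
0.024 [-0.0192  0.018 ]
0.03 [-0.0188  0.0186]
[ 0.61454767 -0.10647274]
down contact True [ 0.615  -0.106   0.0303]
False
```

View pics/w6.png

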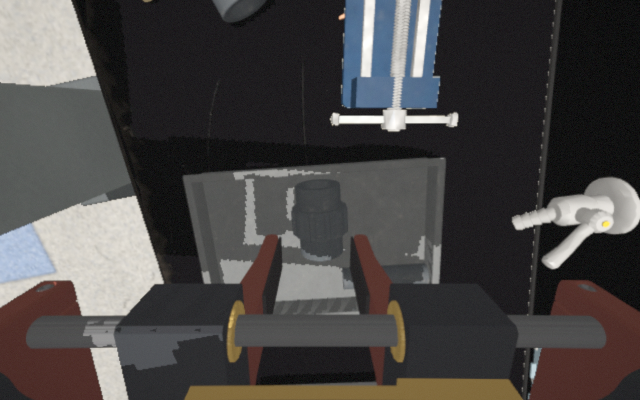

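View pics/w5.png

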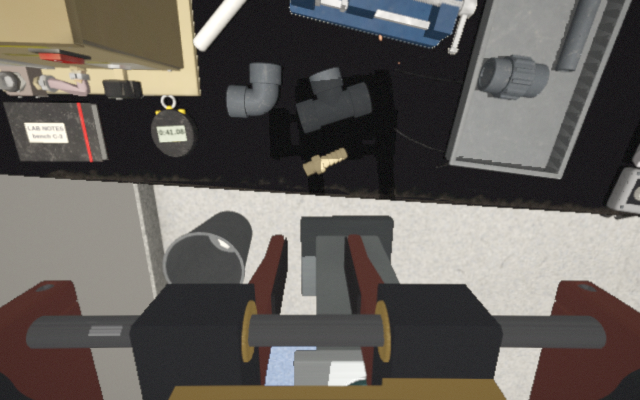

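The network mistook the union in the tray for the barb, and the contact guard stopped the descent. The barb is still at (324,161). I'll now segment it by location and check its size.

```bash
python3 - <<'E'
from h import *
move_ptp([0.50,0.12,0.25],Q(-np.pi/2)); c=capture("wrist"); P=cloud(c)
im=c["image"].astype(int)
M=(P[...,2]>0.007)&(P[...,2]<0.03)&(P[...,0]>0.46)&(P[...,0]<0.56)&(P[...,1]>0.05)&(P[...,1]<0.16)&(im[...,2]-im[...,0]>25)
p=P[M][:,:2]
m=p.mean(0); u,s,vt=np.linalg.svd(p-m,full_matrices=False); d=vt[0]; d=d if d[1]>0 else -d; nn=np.array([-d[1],d[0]])
t=(p-m)@d; n=(p-m)@nn; L=t.max()-t.min(); mid=(t.min()+t.max())/2
print(len(p),m,np.degrees(np.arctan2(d[1],d[0])),L)
ctr=m+d*mid
for k in np.arange(-0.03,0.031,0.006):
    q=(abs(t-mid-k)<0.003); print(round(k,3),np.round([n[q].min(),n[q].max()],4) if q.any() else None)
q=abs(t-mid-0.0105)<0.006
hexc=ctr+d*0.0105+nn*(n[q].min()+n[q].max())/2; print(hexc)
if 0.055<L<0.068:
    ok=pick(hexc,np.arctan2(d[1],d[0])+np.pi/2,0.024,0.002); print(ok)
    c=capture("wrist"); save(c,"w7.png")
E
```

```text
549 [0.50929242 0.10795011] 112.87257287816449 0.06128046736634471
-0.03 [-0.0056  0.0068]
-0.024 [-0.0069  0.0084]
-0.018 [-0.0067  0.0082]
-0.012 [-0.0066  0.0083]
-0.006 [-0.0065  0.009 ]
-0.0 [-0.0067  0.0086]
0.006 [-0.0114  0.0122]
0.012 [-0.0113  0.0137]
0.018 [-0.0105  0.0116]
0.024 [-0.0074  0.0089]
0.03 [-0.0064  0.0095]
[0.5048007  0.11566769]
down contact False [ 0.5054  0.1157 -0.0185]
gap 0.0227
gap lifted 0.0225 50.0167
True
```

View pics/w7.png

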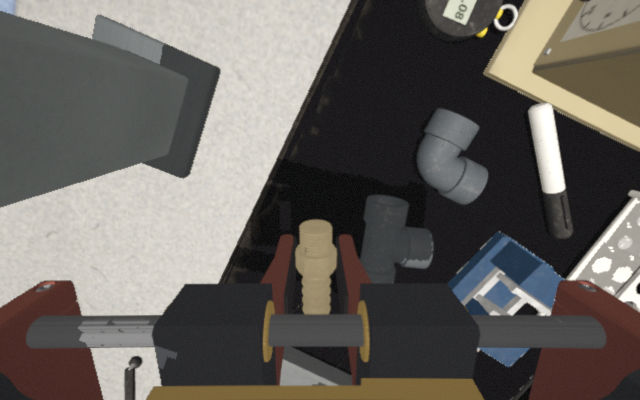

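The barb is held by the hexagon at (316,260). Next I'll place it, then check the tray and locate the tee and elbow.

```bash
python3 - <<'E'
from h import *
place(tray(-0.0545,-0.036),TA+np.pi/2,0.024,0.007,0.012)
o=look(["tee_1","elbow_1"],pos=(0.52,0.0,0.25),save_as="w8.png")
c=capture("wrist"); P=cloud(c)
m=(P[...,2]>0.018)&(P[...,2]<0.03)&(P[...,1]>-0.30)&(P[...,1]<-0.05)&(P[...,0]>0.46)&(P[...,0]<0.77)
print(cv2.boxPoints(cv2.minAreaRect((P[m][:,:2]*1000).astype(np.float32))), current_clock())
E
```

```text
gap over tray 0.0229
place contact False [ 0.551  -0.181  -0.0133]
53.8583
tee_1 0.92 [237. 117.] 0.039 [array([591.8,  99.4]), array([63.5, 89.8]), np.float64(16.2)]
elbow_1 0.82 [161. 109.] 0.039 [array([599.7, 195.6]), array([66.2, 62.8]), np.float64(89.5)]
elbow_1 0.74 [608. 216.] 0.034 [array([ 453.5, -410.7]), array([45. , 21.2]), np.float64(81.7)]
[[ 486.24    -211.31387]
 [ 707.5427  -240.88214]
 [ 727.9895   -87.84891]
 [ 506.68677  -58.28064]] 54.975
```

View pics/w8.png

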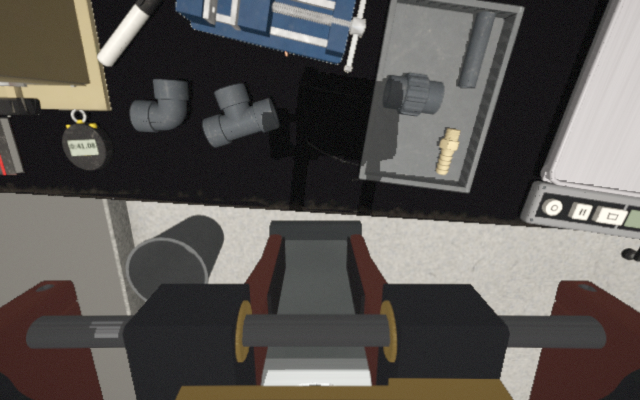

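The wrist view shows the tray with union (413,94), offcut (477,48) and barb (448,152) inside. The tee (238,116) and elbow (161,107) are still on the bench.

```bash
sed -i 's/^TC=.*; TA/TC=np.array([0.608,-0.151]); TA/' h.py; python3 - <<'E'
from h import *
b=np.radians(16.2); d=np.array([np.cos(b),np.sin(b)])
ok=pick(np.array([0.5918,0.0994])+0.021*d,b+np.pi/2,0.039,0.004); print(ok)
if ok:
    place(tray(0.067+0.021,0.022),TA+np.pi/2,0.039,0.009,0.014)
    o=look(["elbow_1","tee_1"],pos=(0.52,0.0,0.25),save_as="w9.png")
print(current_clock())
E
```

```text
down contact False [ 0.6127  0.1052 -0.0162]
gap 0.0382
gap lifted 0.0386 58.8583
True
gap over tray 0.0385
place contact False [ 0.699  -0.1411 -0.0111]
62.2583
elbow_1 0.61 [162. 111.] 0.039 [array([599.7, 195.2]), array([65.6, 63.8]), np.float64(87.9)]
elbow_1 0.4 [410.  94.] 0.051 [array([ 613.2, -120.9]), array([65. , 48.5]), np.float64(82.7)]
tee_1 0.87 [431.  43.] 0.042 [array([ 680.1, -140.7]), array([103.8,  69.6]), np.float64(83.2)]
63.45
```

View pics/w9.png

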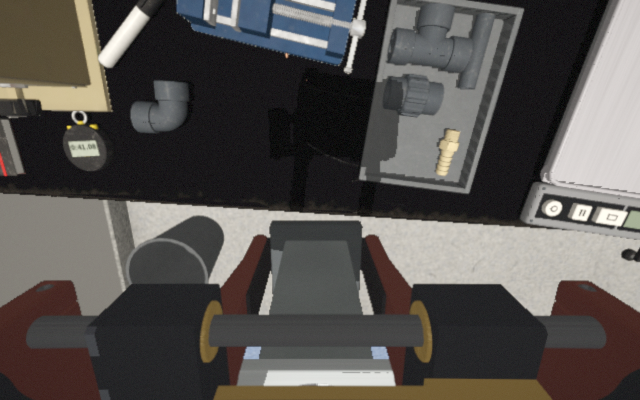

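```bash
python3 - <<'E'
from h import *
y=np.radians(-1.5); R=np.array([[np.cos(y),-np.sin(y)],[np.sin(y),np.cos(y)]])
ok=pick(np.array([0.5997,0.1954])+R@[0.023,-0.013],y+np.pi/2,0.039,0.004,0.012); print(ok)
if ok:
    place(tray(-0.069+0.023,0.030-0.013),TA+np.pi/2,0.039,0.009,0.014)
move_ptp([0.56,-0.05,0.27],Q(-np.pi/2)); c=capture("wrist"); save(c,"w10.png"); P=cloud(c); np.savez("w10.npz",P=P,**c)
m=(P[...,2]>0.022)&(P[...,2]<0.028)&(P[...,1]>-0.30)&(P[...,1]<-0.05)&(P[...,0]>0.46)&(P[...,0]<0.77)
print(cv2.boxPoints(cv2.minAreaRect((P[m][:,:2]*1000).astype(np.float32))), current_clock())
E
```

```text
down contact False [ 0.6231  0.1819 -0.0162]
gap 0.0386
gap lifted 0.0387 67.2
True
gap over tray 0.0383
place contact False [ 0.5654 -0.1282 -0.0114]
70.7833
[[ 486.29733  -211.79059 ]
 [ 708.05817  -241.29599 ]
 [ 728.4309    -88.175354]
 [ 506.6701    -58.669952]] 71.575
```

View pics/w10.png

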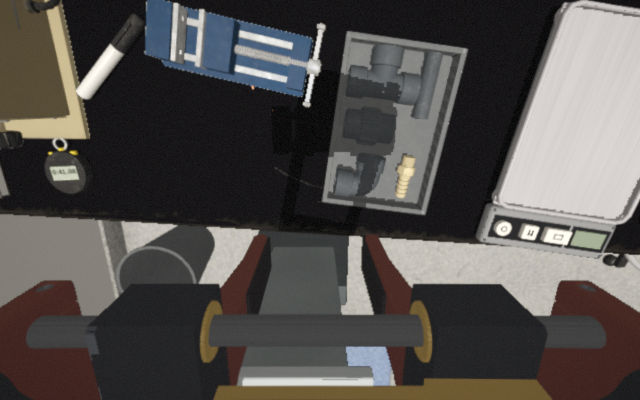

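All five fittings are in the tray. The middle of the wall facing the scale (around 440,130) is clear for a pinch. Now I'll fit the scale frame.

```bash
python3 - <<'E'
from h import *
d=np.load("w10.npz"); P=d["P"]; q=P.reshape(-1,3); q=q[~np.isnan(q[:,0])]
print("bench z",np.median(q[(abs(q[:,0]-0.6)<0.05)&(abs(q[:,1]+0.27)<0.02),2]))
t=capture("top"); T=cloud(t).reshape(-1,3); T=T[~np.isnan(T[:,0])]
for nm,q in (("wrist",q),("top",T)):
    for yawd in (-7.0,-7.6,-8.2):
        y=np.radians(yawd); ex=np.array([np.cos(y),np.sin(y)]); ey=np.array([-np.sin(y),np.cos(y)])
        m=(q[:,0]>0.48)&(q[:,0]<0.77)&(q[:,1]<-0.285)&(q[:,1]>-0.56)&(q[:,2]>0.029)&(q[:,2]<0.038)
        s=q[m]; X=s[:,:2]@ex; Y=s[:,:2]@ey
        # left lip: Y max per X bins
        hi=[np.percentile(Y[(X>a)&(X<a+0.02)],[50,98]) for a in np.arange(0.56,0.72,0.03) if ((X>a)&(X<a+0.02)&(Y>-0.32)).sum()>8]
        sel=Y>np.percentile(Y,99)-0.012
        A=np.polyfit(X[sel],Y[sel],1)
        print(nm,yawd,len(s),"Y",np.round(np.percentile(Y,[0.5,2,98,99.5]),4),"X",np.round(np.percentile(X,[0.5,2,98,99.5]),4),"slope",np.round(A[0],4), "zmed",np.median(s[sel,2]))
E
```

```text
bench z -0.00046321310332705977
wrist -7.0 2166 Y [-0.438  -0.436  -0.2454 -0.2446] X [0.5319 0.5329 0.7934 0.7943] slope -0.0292 zmed 0.03266451266042672
wrist -7.6 2166 Y [-0.4321 -0.4302 -0.2393 -0.2386] X [0.5357 0.5366 0.7964 0.7972] slope -0.0215 zmed 0.032653047276033645
wrist -8.2 2166 Y [-0.4262 -0.4243 -0.2332 -0.2326] X [0.5393 0.5399 0.7994 0.8001] slope -0.0127 zmed 0.03267137159837953
top -7.0 444 Y [-0.4482 -0.4469 -0.2496 -0.2475] X [0.5296 0.5339 0.7944 0.795 ] slope -0.0233 zmed 0.032569501421291815
top -7.6 444 Y [-0.4402 -0.439  -0.243  -0.2415] X [0.5328 0.5378 0.7979 0.7984] slope -0.0149 zmed 0.032569501421291815
top -8.2 444 Y [-0.4324 -0.4314 -0.2365 -0.2355] X [0.5358 0.5411 0.8011 0.8024] slope -0.0057 zmed 0.03258750950479594
```

```bash
cat >> h.py <<'E'
SYW=np.radians(-8.4); sx=np.array([np.cos(SYW),np.sin(SYW)]); sy=np.array([-np.sin(SYW),np.cos(SYW)])
SC=0.6708*sx-0.3297*sy     # scale centre (world)
def S2W(x,y): return SC+x*sx+y*sy
def W2S(p): p=np.asarray(p)[...,:2]-SC; return np.stack([p@sx,p@sy],-1)
def tpose(ctr_x, yb, zb, th, yaw, a, b, zt, jaw=None):
    """tool pose for a tray whose b edge is at scale y=yb, height zb, tilted th (A edge up), tray mid at scale x ctr_x,
       gripping tray point (a along +x of bench, b, tip height zt above the tray underside); returns pos, quat"""
    A=np.array([np.cos(yaw),np.sin(yaw),0]); B=np.array([-np.sin(yaw),np.cos(yaw),0]); Z=np.array([0,0,1.])
    Rt=Ro.from_rotvec(-th*A)
    piv=np.r_[S2W(ctr_x,yb),zb]
    off=Rt.apply(a*A+(b-0.073)*B+(zt-DZ)*Z)
    q=(Rt*Ro.from_quat(Q(yaw-np.pi/2))).as_quat()
    return piv+off, q
def trayfit(c=None,zlo=0.020,zhi=0.029,ymin=-0.32,ymax=-0.05):
    c=c or capture("wrist"); P=cloud(c)
    m=(P[...,2]>zlo)&(P[...,2]<zhi)&(P[...,1]>ymin)&(P[...,1]<ymax)&(P[...,0]>0.46)&(P[...,0]<0.80)
    bx=cv2.boxPoints(cv2.minAreaRect((P[m][:,:2]*1000).astype(np.float32)))/1000
    return bx
E
python3 - <<'E'
from h import *
TC=np.array([0.6074,-0.150]); yaw=np.radians(-7.58)
xs,ys=W2S(TC); print("tray in scale",xs,ys, "SC",SC)
a0=-0.005
def flat(x,ycen,yaw,z): 
    p,q=tpose(x,ycen+0.073,0,0,yaw,a0,-0.0715,z); return p,q
move_gripper(0.034)
p,q=flat(xs,ys,yaw,0.12); move_ptp(p,q)
p,q=flat(xs,ys,yaw,0.007); s=servo_line(p,q,rate=0.1,contact_N=6); print("contact",s,current_position())
move_gripper(0.0); print("gap",current_finger_gap(),current_clock())
c=capture("wrist"); save(c,"w11.png")
E
```

```text
tray in scale -0.04800353067391904 0.2700399816043606 SC [ 0.61544031 -0.42415558]
contact False [ 0.59466441 -0.22066182 -0.01330385]
gap 0.00256749985833582 74.9833
```

View pics/w11.png

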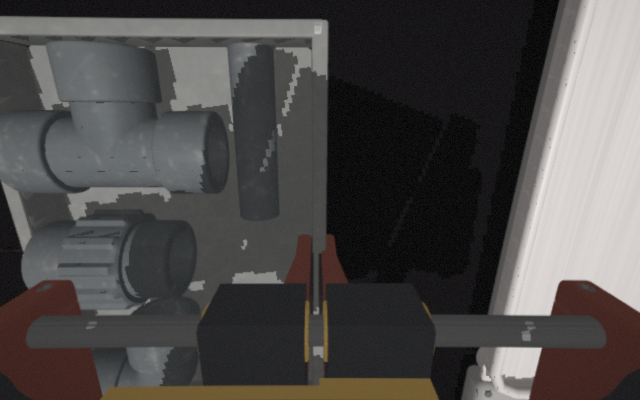

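The wall is pinched at (318,260) with a 2.6 mm gap. Next I'll drag the tray flat until it is in line with the scale.

```bash
python3 - <<'E'
from h import *
a0=-0.005
f0=np.array(current_force())
for k in np.linspace(0,1,4)[1:]:
    x=-0.048+0.049*k; yc=0.270-0.070*k; yw=np.radians(-7.58-0.82*k)
    p,q=tpose(x,yc+0.073,0,0,yw,a0,-0.0715,0.008); servo_line(p,q,rate=0.06); print(np.round(np.array(current_force())-f0,1),round(current_finger_gap(),4))
c=capture("top"); save(c,"t3.png",(250,130,450,260),4)
c=capture("wrist"); save(c,"w12.png"); print(current_clock())
E
```

```text
[ 0.8 -2.  -5.3] 0.0024
[-0.5 -1.5 -5.9] 0.0025
[ 1.3 -0.7 -5.3] 0.0024
76.9833
```

View pics/w12.png

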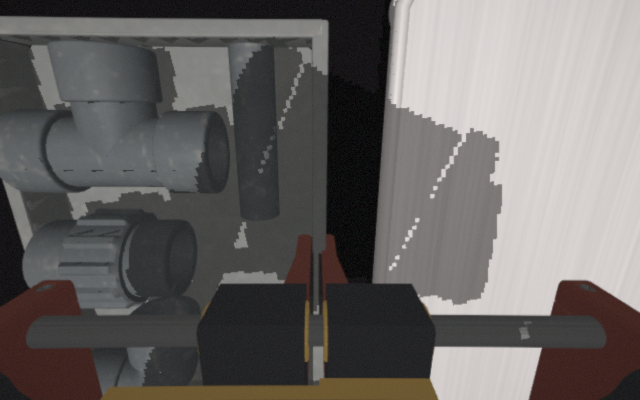

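View pics/t3.png

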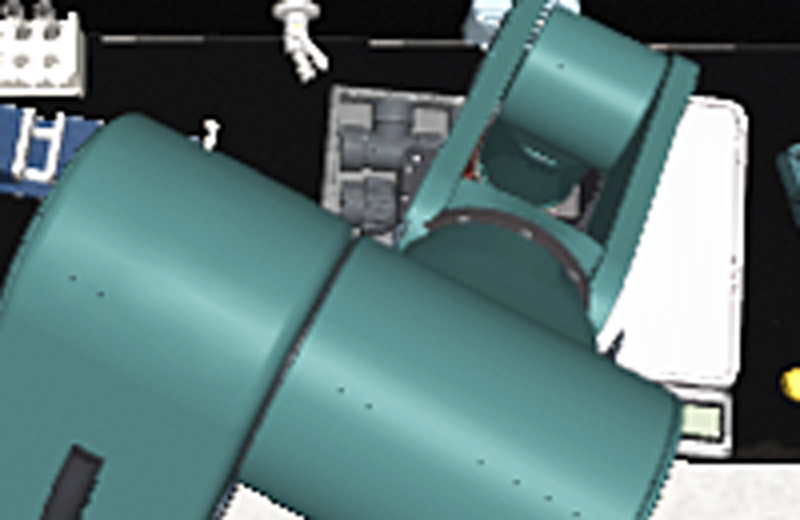

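```bash
python3 - <<'E'
from h import *
c=capture("wrist"); P=cloud(c)
for row in range(60,221,40):
    L=P[row]; s=W2S(L); ok=(~np.isnan(L[:,0]))
    rim=ok&(abs(L[:,2]-0.026)<0.004)&(np.arange(640)>290)&(np.arange(640)<350)
    lip=ok&(L[:,2]>0.030)&(L[:,2]<0.038)&(np.arange(640)>360)
    print(row,"rim y",np.round([s[rim,1].min(),s[rim,1].max()],4) if rim.any() else None,"lip y",np.round([s[lip,1].min(),s[lip,1].max()],4) if lip.any() else None, "x",np.round(np.nanmedian(s[lip,0]),3))
s=W2S(P); m=(abs(P[...,2]-0.026)<0.004)&(s[...,1]>0.1)&(s[...,1]<0.28)
print("tray far x",np.nanmax(s[m][:,0]))
m=(P[...,2]>0.03)&(P[...,2]<0.037)&(s[...,1]<0.1)&(s[...,1]>-0.1); print("scale far x",np.nanmax(s[m][:,0]))
E
```

```text
60 rim y [0.1234 0.1298] lip y [0.0915 0.0971] x 0.095
100 rim y [0.1232 0.1298] lip y [0.0917 0.0971] x 0.08
140 rim y [0.1235 0.1299] lip y [0.0921 0.0972] x 0.063
180 rim y [0.1233 0.13  ] lip y [0.0919 0.0974] x 0.045
220 rim y [0.1237 0.1301] lip y [0.0925 0.0974] x 0.025
tray far x 0.111812673577496
scale far x 0.11673186730892152
```

Everything agrees: rim edge at scale y=0.1234, lip at 0.092–0.097, yaw aligned. Now tilt, move over the lip and lower.

```bash
python3 - <<'E'
from h import *
a0=-0.005; f0=np.array(current_force())
def go(yb,th,zt=0.008,rate=0.05,zb=0.0):
    p,q=tpose(0.001,yb,zb,np.radians(th),SYW,a0,-0.0715,zt); servo_line(p,q,rate=rate)
    print(round(yb,4),th,np.round(np.array(current_force())-f0,1),round(current_finger_gap(),4),round(current_clock(),1))
for th in (4,8,12,16,18.5): go(0.273,th)
for yb in (0.245,0.2185): go(yb,18.5)
c=capture("wrist"); save(c,"w13.png"); c=capture("scene"); save(c,"s13.png",(240,160,440,310),4)
E
```

```text
0.273 4 [-1.4  1.7 -1.8] 0.0023 77.4
0.273 8 [-1.1  0.7 -1.1] 0.0028 77.7
0.273 12 [-1.4  0.9 -0.1] 0.0023 78.1
0.273 16 [-1.1  0.4  0. ] 0.0025 78.4
0.273 18.5 [ 0.2  0.6 -0.8] 0.0023 78.7
0.245 18.5 [-0.5 -0.  -0.6] 0.0024 79.4
0.2185 18.5 [-0.3  0.  -0.4] 0.0024 80.1
```

View pics/w13.png

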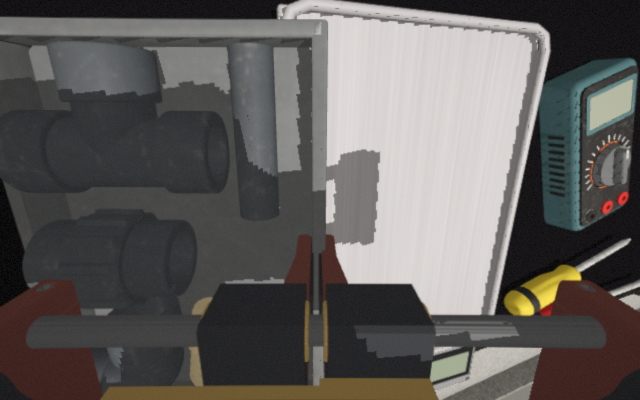

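View pics/s13.png

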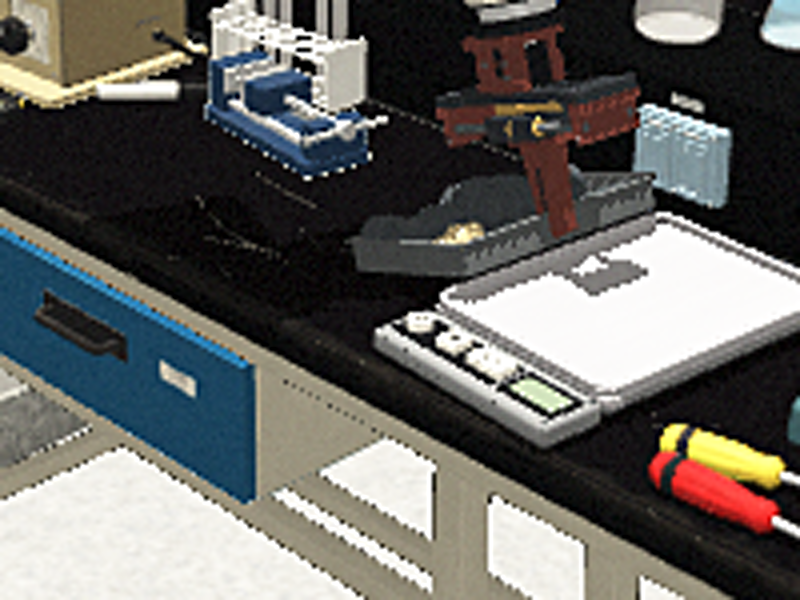

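The tray edge is over the lip, its other edge is on the bench, and the contents haven't moved. Lowering it onto the lip now.

```bash
python3 - <<'E'
from h import *
a0=-0.005
def go(yb,th,zt=0.008,rate=0.03,zb=0.0):
    p,q=tpose(0.001,yb,zb,np.radians(th),SYW,a0,-0.0715,zt); servo_line(p,q,rate=rate)
    sleep(0.1); print(round(yb,4),th,np.round(current_force(),1),round(current_finger_gap(),4),round(current_clock(),1))
for th in (17.5,16.5,16,15.5,15,14.7): go(0.080+0.146*np.cos(np.radians(th)),th)
sleep(0.4)
move_gripper(0.030)
print("released",current_clock())
# retract along tool axis
p,q=tpose(0.001,0.080+0.146*np.cos(np.radians(14.7)),0,np.radians(14.7),SYW,a0,-0.0715,0.09); servo_line(p,q,rate=0.12)
sleep(0.2)
c=capture("wrist"); save(c,"w14.png"); c=capture("scene"); save(c,"s14.png",(240,160,440,310),4)
E
```

```text
0.2192 17.5 [-0.3 -0.1 -3.9] 0.0027 80.5
0.22 16.5 [ 0.3  0.2 -4.2] 0.0021 80.9
0.2203 16 [ 0.1  0.2 -3.1] 0.0025 81.2
0.2207 15.5 [-0.1 -0.9 -3.8] 0.0023 81.6
0.221 15 [ 1.   0.1 -3.5] 0.0024 82.0
0.2212 14.7 [ 0.   2.1 -1. ] 0.0028 82.3
released 83.325
```

View pics/w14.png

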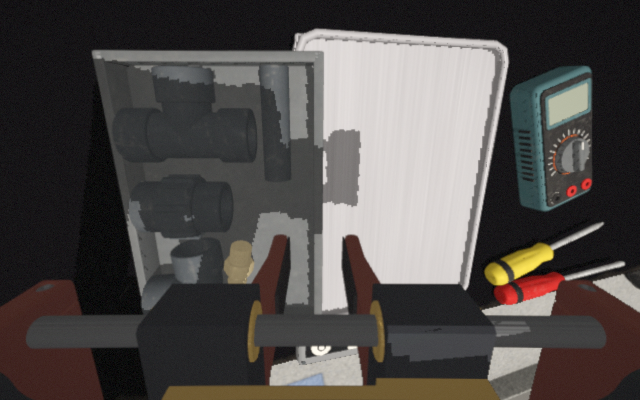

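View pics/s14.png

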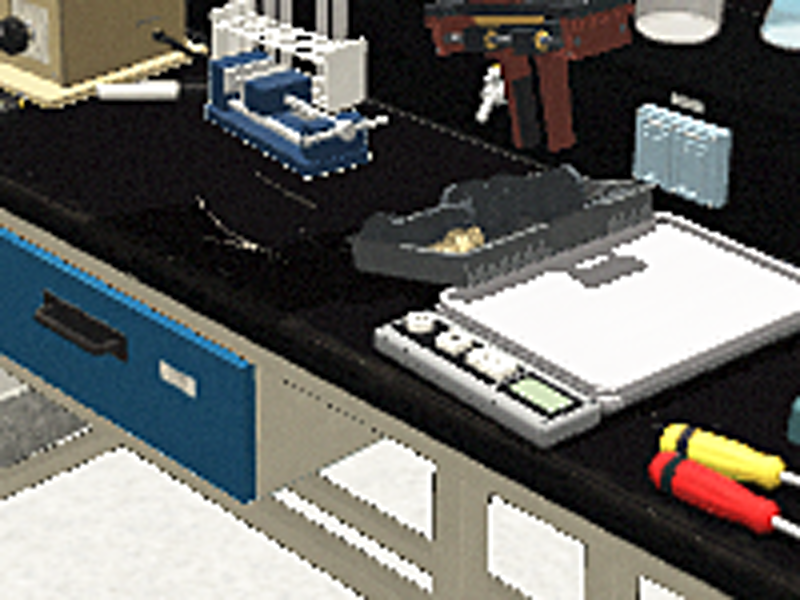

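The tray rests on the lip, released, with all five fittings inside. Now I'll look at the b-wall side to choose where to pinch.

```bash
python3 - <<'E'
from h import *
move_ptp(np.r_[S2W(-0.10,0.17),0.26],Q(SYW-np.pi/2)); c=capture("wrist"); P=cloud(c); np.savez("w15.npz",P=P,**c); save(c,"w15.png")
# tray frame points
th=np.radians(14.9); yb=0.2211
s=W2S(P); dy=s[...,1]-yb; z=P[...,2]
b=0.073+dy*np.cos(th)-z*np.sin(th); h=-dy*np.sin(th)*1+z*np.cos(th)  # A up
h=z*np.cos(th)+dy*np.sin(th)
a=s[...,0]-0.001
# height map print grid near b wall
for lo in np.arange(0.02,0.08,0.005):
    row=[]
    for aa in np.arange(-0.105,0.106,0.01):
        m=(abs(a-aa)<0.005)&(b>=lo)&(b<lo+0.005)&(h>-0.01)&(h<0.08); row.append("%3d"%(1000*np.nanmedian(h[m])) if m.sum()>2 else " --")
    print("%.3f"%lo," ".join(row))
E
```

```text
0.020  11   2  34  37  37  40  40  40   2  45  50  49  45  18   2  35  37  37  38  40  40  --
0.025   7   3  36  37  37  41  40  40   3  44  49  50  45  35   2  34  37  36  36  39  39  --
0.030   9  31  37  37  36  39  40   4   2  45  50  50  45  35   2  35  37  34  34  36  37  --
0.035  16  32  37  37  33  37  38  11   2  45  50  50  45  35   2  35  37  34  27  32  29  --
0.040   7  32  37  37  30  33  34   2   2  42  46  46  44   2   3  36  38  36  25  --  --  --
0.045  15  34  39  38  29  --  --   2   2  38  45  45  40   2  23  38  40  37   2   1   2   1
0.050  20  36  40  40  29   2  --   2   2  37  44  45  40   1  14  38  40  38  28   1   1   1
0.055  22  36  40  39  29   2   2   2   2  37  44  45  40   1  24  38  40  38  31   1   2   1
0.060  26  36  40  39  28   2   1   2   2  28  45  45  41   2  13  38  40  37  32   1   1   2
0.065  26  36  40  39  27   2   2   2   2  19  25  26  24  10   3  27  --  28  21   5   7   3
0.070  27  27  28  28  26  21  20  21  21  26  27  27  26  24  26  27  27  26  27  26  24   3
0.075  27  27  27  27  27  26  27  27  27  27  27  27  27  26  27  26  26  27  26  27  26  --
```

View pics/w15.png

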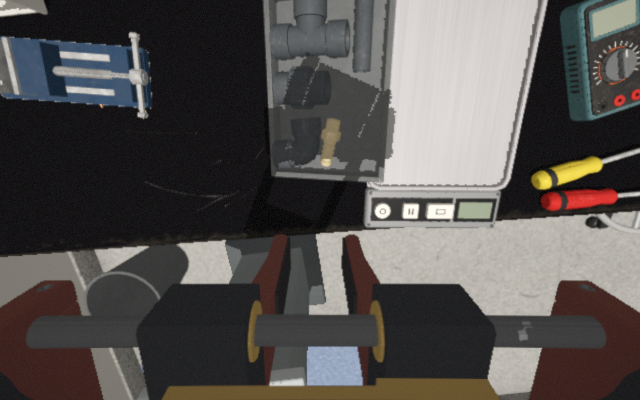

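The height map shows a free pocket by the far wall at a≈−0.06…−0.02, b≥0.045. I'll pinch there at a=−0.040 with the tool tilted to match the tray.

```bash
cat >> h.py <<'E'
def bp(yb,zb,thd,zt=0.014,b=0.072,a=-0.040):
    return tpose(0.001,yb,zb,np.radians(thd),SYW,a,b,zt)
def step(yb,zb,thd,rate=0.04,**k):
    p,q=bp(yb,zb,thd,**k); servo_line(p,q,rate=rate)
    print(np.round([yb,zb],4),round(thd,1),np.round(current_force(),1),round(current_finger_gap(),4),round(current_clock(),1))
E
python3 - <<'E'
from h import *
move_gripper(0.018)
p,q=bp(0.2211,0,14.9,zt=0.12); move_ptp(p,q)
p,q=bp(0.2211,0,14.9); s=servo_line(p,q,rate=0.08,contact_N=5); print(s,p,current_position())
c=capture("wrist"); save(c,"w16.png")
if not s:
    move_gripper(0.0); print(current_finger_gap())
    c=capture("wrist"); save(c,"w16b.png"); c=capture("scene"); save(c,"s16.png",(240,160,440,310),4)
E
```

```text
False [ 0.60875353 -0.20246686 -0.0065075 ] [ 0.60924775 -0.20252066 -0.00592271]
0.0026606369317593442
```

View pics/w16b.png

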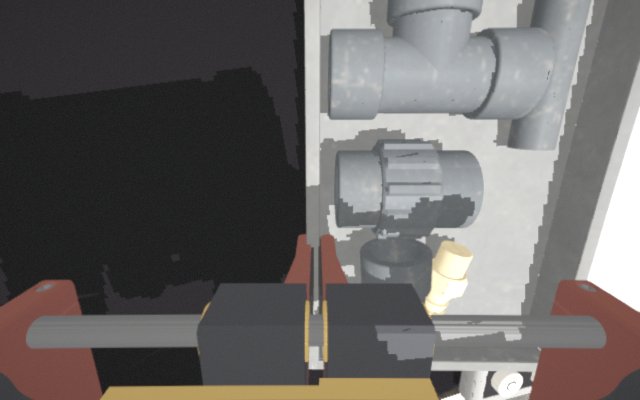

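View pics/s16.png

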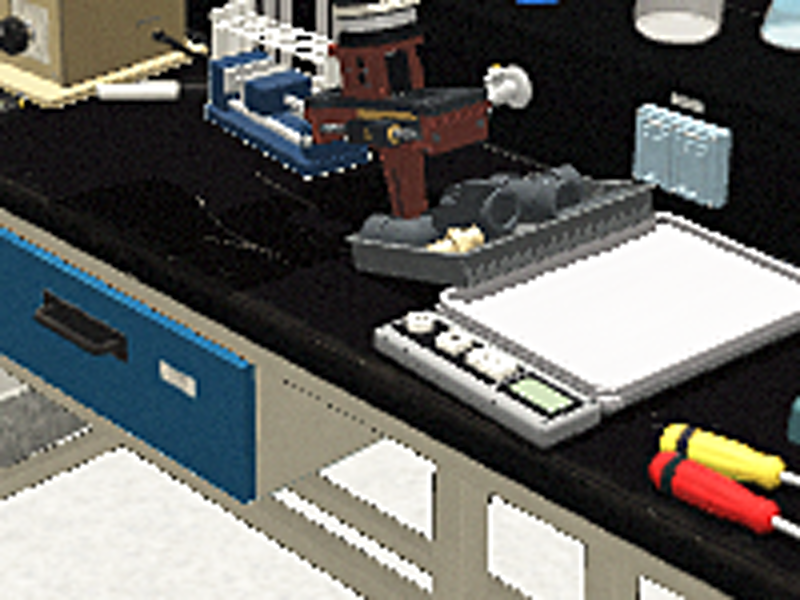

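The far wall is pinched at (318,260) with the fittings untouched. Now I'll raise that edge to lip level, with the front edge still supported on the lip, and push in.

```bash
python3 - <<'E'
from h import *
L=0.0345
for th in (11,7,3,0.0):
    step(0.2215 if th>5 else 0.2225, L-(0.2215-0.095)*np.tan(np.radians(th)), th)
c=capture("scene"); save(c,"s17.png",(240,160,440,310),4)
for yb in (0.20,0.18): step(yb,L,0)
c=capture("wrist"); save(c,"w17.png"); c=capture("scene"); save(c,"s17b.png",(240,160,440,310),4)
E
```

```text
[0.2215 0.0099] 11 [ 0.5 -1.  -2.8] 0.0026 88.9
[0.2215 0.019 ] 7 [ 1.  -0.6 -2.8] 0.0026 89.3
[0.2225 0.0279] 3 [ 0.6 -1.2 -2.7] 0.0027 89.7
[0.2225 0.0345] 0.0 [ 0.  -0.5 -3.3] 0.0027 90.0
[0.2    0.0345] 0 [-0.5 -0.9 -2.2] 0.0022 90.8
[0.18   0.0345] 0 [ 1.4 -1.1 -1.5] 0.0028 91.4
```

View pics/w17.png

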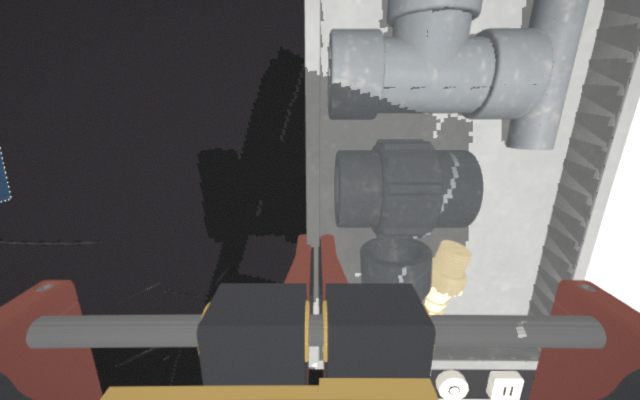

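View pics/s17b.png

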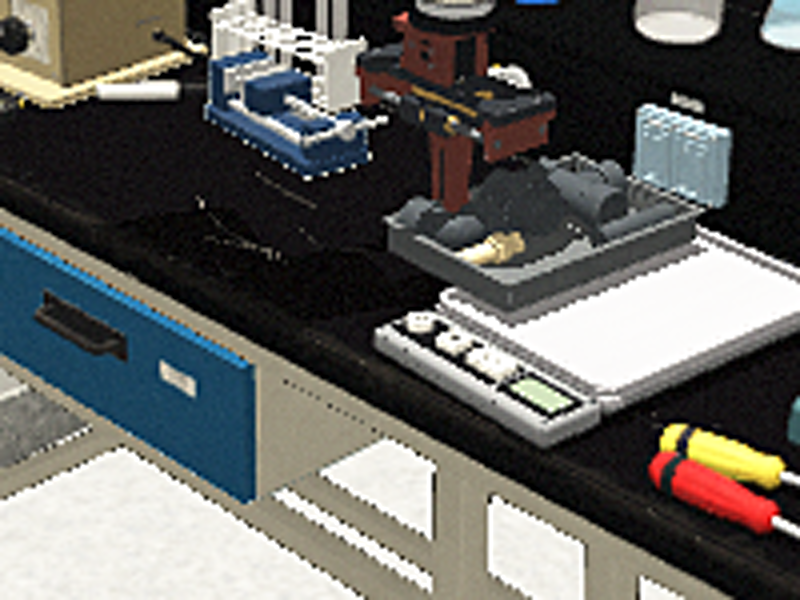

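```bash
python3 - <<'E'
from h import *
for yb,zb,th in ((0.165,0.0370,-3.0),(0.15,0.0405,-6.0),(0.13,0.0382,-5.2),(0.11,0.0365,-4.5),(0.098,0.0365,-4.5),(0.086,0.0365,-4.5),(0.075,0.0360,-4.3)):
    step(yb,zb,th)
c=capture("scene"); save(c,"s18.png",(240,160,440,310),4)
for zb,th in ((0.031,-2.6),(0.027,-1.0),(0.0250,-0.2)): step(0.075,zb,th,rate=0.02)
c=capture("wrist"); save(c,"w18.png"); c=capture("scene"); save(c,"s18b.png",(240,160,440,310),4)
E
```

```text
[0.165 0.037] -3.0 [ 0.2 -1.9 -0.8] 0.0027 92.0
[0.15   0.0405] -6.0 [-0.4 -1.2 -1.7] 0.0024 92.6
[0.13   0.0382] -5.2 [ 1.2 -1.  -3.5] 0.0023 93.2
[0.11   0.0365] -4.5 [ 0.9 -0.4 -3.8] 0.0026 93.9
[0.098  0.0365] -4.5 [ 0.8 -0.9 -2.6] 0.0025 94.3
[0.086  0.0365] -4.5 [-0.  -1.  -3.4] 0.0024 94.8
[0.075 0.036] -4.3 [-0.  -1.1 -3.3] 0.0024 95.2
[0.075 0.031] -2.6 [-0.8  0.4 -3. ] 0.0025 95.7
[0.075 0.027] -1.0 [-0.6 -0.5 -3. ] 0.0026 96.0
[0.075 0.025] -0.2 [-0.5 -0.  -2.2] 0.0025 96.2
```

View pics/w18.png

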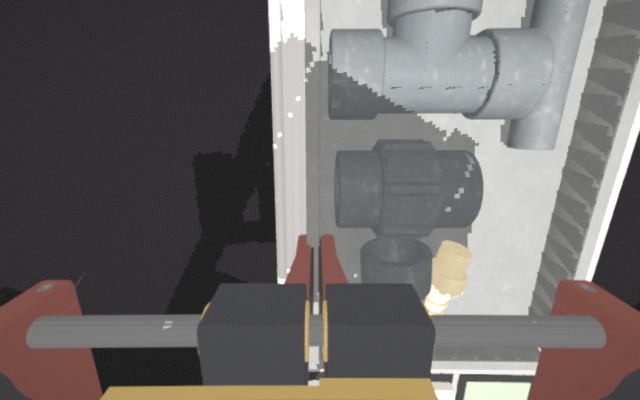

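View pics/s18b.png

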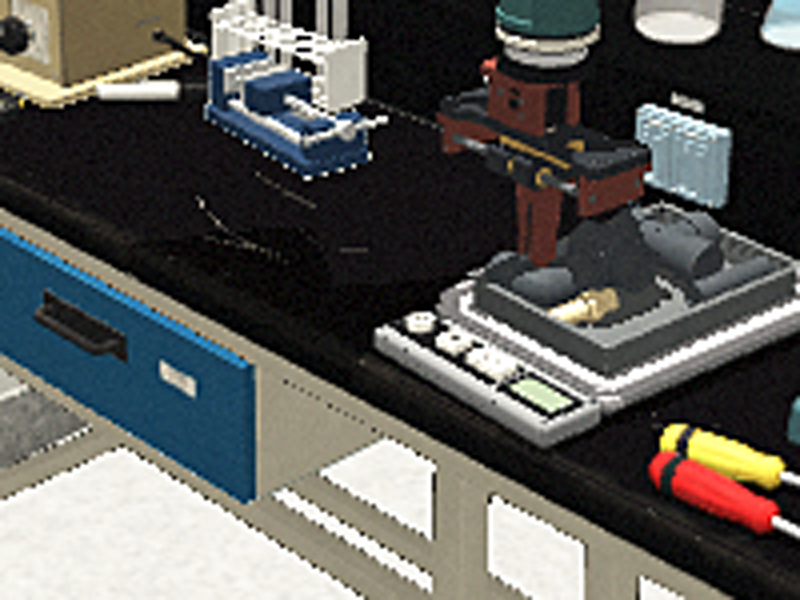

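The tray is inside the lip. I'll release it, retract and check that it lies flat and centred.

```bash
python3 - <<'E'
from h import *
move_gripper(0.014); sleep(0.2)
p,q=bp(0.075,0.0250,0,zt=0.14); servo_line(p,q,rate=0.12)
move_ptp(np.r_[S2W(-0.06,0.0),0.27],Q(SYW-np.pi/2)); sleep(0.2)
c=capture("wrist"); P=cloud(c); save(c,"w19.png"); s=W2S(P); z=P[...,2]
m=(z>0.044)&(z<0.056)&(abs(s[...,0])<0.125)&(abs(s[...,1])<0.092)
bx=cv2.boxPoints(cv2.minAreaRect((s[m]*1000).astype(np.float32))); print(bx, bx.mean(0))
for nm,mm in dict(Aside=(abs(s[...,1]+0.071)<0.008),Bside=(abs(s[...,1]-0.076)<0.008),xn=(abs(s[...,0]+0.108)<0.008),xp=(abs(s[...,0]-0.110)<0.008)).items():
    k=m&mm; print(nm,k.sum(),np.round(np.percentile(z[k],[10,50,90]),4) if k.sum() else None)
for nm in ("key_hold","key_print","key_zero"):
    for r in spot_in("wrist",nm)[:2]: print(nm,r["conf"],np.round(r["xy"],1),np.round(at_z(c,[r["xy"]],0.0325),4))
print(current_clock())
E
```

```text
[[-112.45448   -74.115395]
 [ 110.50789   -75.353386]
 [ 111.36267    78.593346]
 [-111.5997     79.83134 ]] [-0.54590607  2.2389755 ]
Aside 1169 [0.0499 0.0515 0.0525]
Bside 1122 [0.0497 0.0513 0.0524]
xn 651 [0.0476 0.0512 0.0525]
xp 984 [0.0498 0.0512 0.0524]
key_hold 0.52 [292.3 231.8] [[ 0.464  -0.3648  0.0325]]
key_hold 0.52 [297.   67.8] [[ 0.6836 -0.4084  0.0325]]
key_print 0.58 [325.  230.5] [[ 0.4591 -0.413   0.0325]]
key_zero 0.69 [268.1 235.3] [[ 0.4637 -0.3282  0.0325]]
99.2083
```

View pics/w19.png

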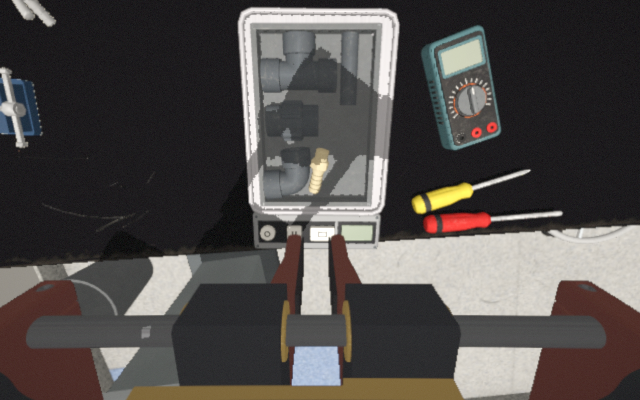

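The tray is flat (rim at 51 mm on all four sides) and centred within about 2 mm. All five fittings show inside it, and the keys are clear. Now hold, then print.

```bash
cat >> h.py <<'E'
def press2(p):
    q=Q(SYW); move_gripper(0.0)
    move_ptp([p[0],p[1],0.09],q); servo_line([p[0],p[1],0.018],q,rate=0.08); sleep(0.1)
    f0=np.mean([current_force() for _ in range(5)],0)
    for z in (0.0125,0.0095,0.0085,0.0078,0.0072,0.0066,0.006,0.0054):
        servo_line([p[0],p[1],z],q,rate=0.02); f=np.mean([current_force() for _ in range(5)],0)-f0
        print(z,round(current_position()[2],4),np.round(f,1))
        if f[2]>7: break
    sleep(0.3); c=capture("scene")
    servo_line([p[0],p[1],0.09],q,rate=0.12); sleep(0.2); return c
E
python3 - <<'E'
from h import *
c=press2([0.461,-0.366]); save(c,"s20.png",(300,190,420,280),6); print(current_clock())
E
```

```text
0.0125 0.0123 [1.  0.9 0.3]
0.0095 0.0097 [-0.1  0.1  2.4]
0.0085 0.0087 [0.6 0.  4. ]
0.0078 0.0079 [0.1 0.2 4.1]
0.0072 0.0073 [ 1.1 -1.1  3.8]
0.0066 0.0071 [ 1.  -0.2  7.4]
105.3333
```

View pics/s20.png

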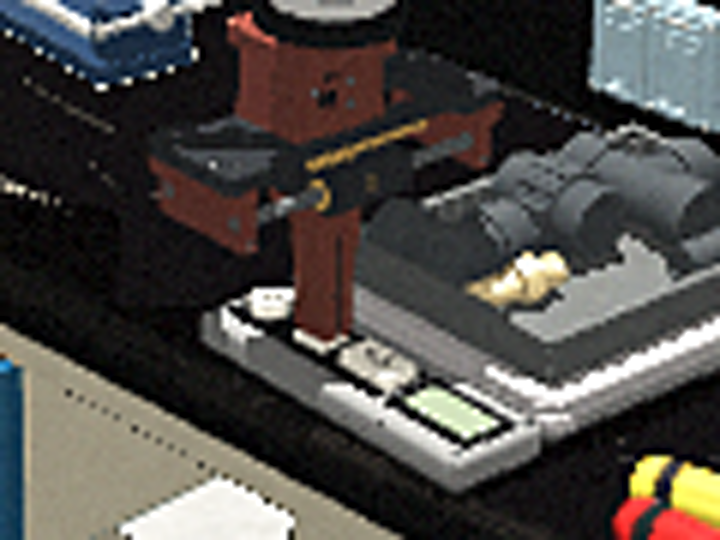

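Hold bottomed out: the force rose to 7 N at the stop, and the fingers sat centred on the square key. Next is print.

```bash
python3 - <<'E'
from h import *
c=press2([0.4548,-0.408]); save(c,"s21.png",(300,190,420,280),6)
move_ptp(np.r_[S2W(-0.06,0.0),0.27],Q(SYW-np.pi/2)); sleep(0.3)
c=capture("wrist"); P=cloud(c); save(c,"w21.png"); s=W2S(P); z=P[...,2]
m=(z>0.044)&(z<0.056)&(abs(s[...,0])<0.125)&(abs(s[...,1])<0.092)
print(cv2.boxPoints(cv2.minAreaRect((s[m]*1000).astype(np.float32))).mean(0),np.median(z[m]))
for k in ([0.466,-0.3265],[0.461,-0.366],[0.4548,-0.408]):
    w=(np.hypot(P[...,0]-k[0],P[...,1]-k[1])<0.006); print("key z",np.nanmedian(z[w]))
t=capture("top"); T=cloud(t); save(t,"t21.png",(130,130,530,260),2)
for n in ["stopwatch","notebook","marker_1","screwdriver_cross"]:
    r=silhouettes("top",n)
    if r: print(n,np.round(np.nanmedian(T[r[0]["region"]],0),3))
print(current_clock())
E
```

```text
0.0125 0.0123 [-0.3  0.1 -0.6]
0.0095 0.0097 [ 0.3 -0.9  2.8]
0.0085 0.0087 [-0.4 -0.2  3.8]
0.0078 0.008 [ 0.8 -1.   4.6]
0.0072 0.0073 [ 1.1 -0.4  5. ]
0.0066 0.0071 [ 0.5 -0.2  7.9]
[-0.685936   2.2837067] 0.05105797889923894
key z 0.03213889863634048
key z 0.032125076047374905
key z 0.032026921383252124
stopwatch [0.547 0.305 0.015]
notebook [0.549 0.464 0.013]
marker_1 [0.706 0.208 0.015]
112.1917
```

View pics/s21.png

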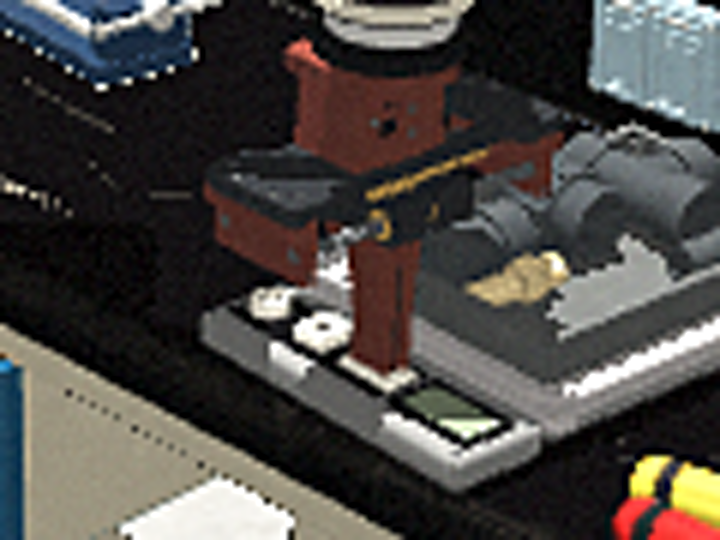

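View pics/w21.png

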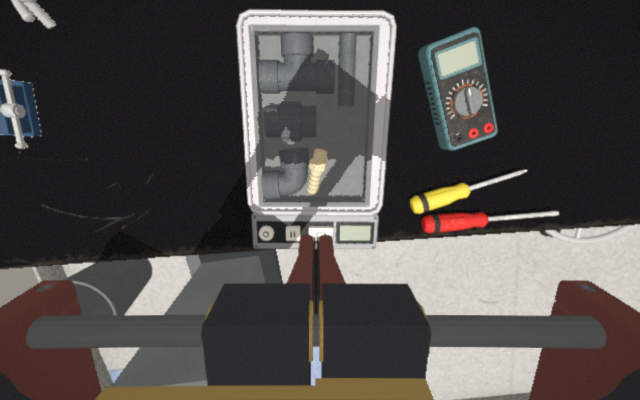

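View pics/t21.png

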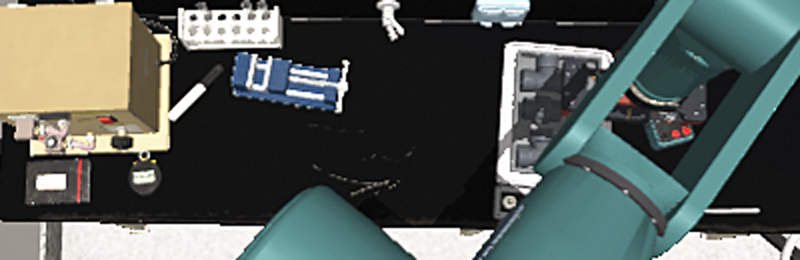

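All three keys are up, the tray is flat and centred with the kit inside, and the bystanders haven't moved. Handing in.

```bash
python3 - <<'E'
from h import *
print(close_job())
E
```

```text
the job is handed in; nothing more can be done
None
```

I finished the job and handed it in at about 112 s of the 210 s allowed. `close_job` gives no verdict, so what follows is from my own checks.

**What I did**
- **Zero key:** I pressed it fully down with the scale empty; the force rose to 11 N at the stop.
- **Fittings:** I put the union, offcut, barb, tee and elbow into the tray. No second barb was present.
- **Tray:** I dragged it flat into line with the scale and tilted its long edge onto the lip while the other edge stayed on the bench. I then let go, took hold of the far wall and pushed the tray over the lip, at or near lip height, into the pan. The commanded heights never had both edges above 48 mm.
- **Hold and print keys:** I pressed them one after the other. Each reached its stop, at 7–8 N.

**Last checks**
- **Tray:** its centre is 0.7 mm (x) and 2.3 mm (y) from the pan's centre. The rim is at 51 mm, and was level on all four sides when checked just before the key presses.
- **Kit and keys:** all five fittings show inside the tray, and all three keys are up at 32 mm.
- **Bystanders:** the stopwatch, notebook and marker are within 4 mm of where they started. The screwdriver was hidden from the top camera at the end; in the wrist pictures it looks unmoved, but I did not measure it.

**What failed or disagreed**
- **Fingertip height:** the real fingertips end about 21 mm above the stated tool point. My first zero press therefore missed the key, and I corrected every later height for this.
- **Wrong detection:** the detector once took the union in the tray for the barb. The descent stopped on light contact, and the tray measured the same afterwards.

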